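# Unload the curing lamp into the bypass-door cabinet

### The arm

A 7-joint arm with a two-finger parallel gripper is mounted at the origin on the work surface. World frame = base frame: x ahead of the robot, y to its left, z up, the work surface at z = 0. Lengths are in m, angles in rad, forces in N, time in s.
With the tool pointing down it reaches from about 0.425 to 0.925 m from the base axis. Payload 6.8 kg.
Tool frame: the origin (TCP) lies at the very end of the fingers, on their centre line; the grasp point (between the pads) lies 19 mm behind it; z points along the fingers, y is the line along which they close (so a half turn about z gives the same grasp; the last joint's range is limited). The gripper opens to 85 mm and grips with 20 to 120 N. Pads are 22 mm wide; open, the fingers measure 114 mm over their backs; the gripper's body (76 mm by 85 mm) begins 54 mm behind the grasp point. The pads swing forward as they close: fully open they stand 13 mm farther back than shut.
Start: joints at [1.143, 0.477, 0.022, 1.555, -0.011, 1.109, -0.083], TCP at [0.212, -0.641, 0.231] pointing down, gripper open.
Joint ranges: [-2.96, 2.96], [-0.34, 2.1], [-1.41, 1.46], [0.24, 2.44], [-1.37, 4.51], [0.17, 1.92], [-2.96, 2.96]. Speed limits (rad/s): [2.39, 2.39, 3.14, 3.14, 3.14, 3.14, 3.14].

### API

Orientations are given as a unit quaternion [w, x, y, z].
In Python, from station import telemetry, viewer, job, search_frame, cut_out gives the robot as it stands. The module is installed in compiled form; this text tells all that it offers.
- The arm moves only by the shell command python3 -m crank 'ROWS' [FORCE]. ROWS is JSON, a list of rows, each an object with "delta_rot": the turn, a rotation vector about the tool's x, y, z in degrees, a list of three; "xyz": the shift along the tool's x, y, z in m, a list of three; "fingers": the gripper command: -1 is fully open, 1 is shut, values between are in proportion. In form: [{"delta_rot": [ax, ay, az], "xyz": [dx, dy, dz], "fingers": fingers}, ...]. A call has 1 to 10 rows; each row is the pose to reach, as a shift and turn from the pose commanded when the call began, along the tool's axes at that moment; what a row does not reach only later rows make up. A row lasts 1/10 s, in which the tool goes at most 50 mm and 8.59 degrees, less where a joint would pass 70% of its speed; a pose out of reach is approached as far as the arm can. A call with a gripper value outside its range is refused whole. The fingers move at their own pace and stop on an object; FORCE is the grip in N (left out, the last holds). Time passes only in rows, so rows that repeat a pose let the fingers close. It gives the time, the measured TCP pose, the force, the opening and the grip force at its end, in the units of the state.
- telemetry.get_obs(): the state, without advancing time (a new reading comes with each control period).
- viewer.read_camera(name): name is "scene" or "side" or "wrist"; returns a dict with "img" (480x640x3 uint8, red, green, blue), "fx", "fy", "cx", "cy" (pixels), "k1" (the pictures are not rectified: a ray, as slopes to the right and down, at radius r is drawn at 1 + k1 r^2 times it, then the intrinsics apply), "origin" and "rotation" of the camera in the world. Camera axes: x right, y up, looking along -z (the intrinsics and any distortion apply to the point x, -y, -z); pixel columns grow to the right and rows downward; lengths in m; the calibration is good to about 2 mm. A picture is of the moment at which its call begins. There is no depth.
- job.hand_in(): hands the job in; it is judged then, once.
Trained networks look in the newest picture that a camera, given by its name, has taken for a name from the list of things; names that differ only in an ending like _2 or _b are one class to them, and where a whole thing is asked for, a point or a joint stands for the part that bears it (a point fixed in the world has none). Each returns a list of dicts, best first, with "score" (0 to 1); they miss things now and then, are a little off and sometimes report something else, mostly with a low value. They report only what shows in the picture. A call takes as long as a camera call.
- search_frame(camera, thing): "pixel" ([column, row] in pixels, amid what is visible of it).
- cut_out(camera, thing): "pixels" (480x640 bool, what is visible of it) and "pixel" ([column, row] in pixels, amid what is visible of it).
The state is a dict: "t": time; "q": joint angles; "joint_vel": joint speeds; "joint_torque": joint torques, N m; "eef_pos": TCP position; "tool_rot": TCP orientation; "contact_force": force on the tool from outside, world axes, zero at the start; "torque": the same for the moment, N m; "gripper_width": opening from 0.0 (shut) to 1.0 (fully open); "grasp_force": force on a finger pad.
Only numpy, scipy, OpenCV 4.12 (cv2) and the standard library are available. Lean on these libraries where they do the work, as an engineer would, in place of code of your own. Each camera call takes 0.05 s, during which the arm holds its last target. There are 200 camera calls.

### The job

The picture blocks under the curing lamp are finished: draw the lamp's yellow safety catch first, then swing the lamp fully aside by its red handle, slide the cabinet's blue door under its white neighbour and put every block down in the bay this uncovers. Then close the blue door fully, swing the lamp right back over its bed and push the catch fully home again. Keep the white door shut and leave the other things on the desk where they are.

Things in the scene. Friction and masses are not known exactly. Their poses are not given: they have to be found in the camera images.
- station: Curing lamp station, fixed to the desk. Origin: centre of the white bed, at desk height; x points from the bed to the post, y to the left seen from the robot at yaw 0, z up. The bed is 154 x 154 mm inside a low rim (bed surface 12 mm above the desk, rim top 16 mm). Behind the bed a plinth 100 mm wide (30 mm high) carries an upright post of 30 mm diameter at x = +170 mm (top 155 mm high).
- lamp_pivot (a point): Axis of the post about which the lamp arm swings, 170 mm from the bed's centre along the station's +x, 150 mm above the desk. Two small jaws on the post that take the catch's bolt reach 40 mm from this axis towards the bed, 129 to 151 mm above the desk.
- lamp (a joint): Swing of the lamp arm about the post, rad: 0 = head over the bed (stop), 1.4 = fully aside (stop); growing values turn anticlockwise seen from above, so the head goes to the station's -y side. Stays where it is left; takes about 1 N at the handle. The engaged catch blocks it (play about 0.05 rad, a little more when pulled hard; do not force it).
- lamp_handle (a point): Red upright handle peg, 18 mm diameter, standing in the middle of the top of the black round lamp head; this point is 25 mm above the head's top, the peg ends 22 mm higher. The head is 150 mm across, 85 to 125 mm above the desk; its centre is 170 mm from the pivot.
- catch (a joint): Safety catch: a bolt sliding along the top of the lamp arm, m: 0 = fully home in the jaws on the post (arm locked), 0.025 = fully drawn, away from the post towards the head (arm free). Stays where it is left; about 1.2 N to slide. Carried round by the arm.
- catch_knob (a point): Yellow upright knob of the catch, 16 mm diameter; this point is 25 mm above the top of the arm (arm top 125 mm above the desk, 36 mm wide), the knob ends 11 mm higher. 72 mm from the post's axis when home, 97 mm when drawn, always on the line from the pivot to the handle.
- cabinet: Low wooden cabinet, 202 mm (x) x 312 mm (y), 56 mm high, fixed to the desk. Origin: centre of its underside; x points away from the robot, y to the left at yaw 0. Walls 6 mm, floor 5 mm thick; a divider at y = 0 makes two bays, each 190 mm (x) x 147 mm (y) inside, 36 mm clear height. Two thin flat doors lie on the top in a double track: the blue one on the lower track over the right bay (-y), the white one on the upper track over the left bay (+y).
- bay (a point): Floor of the right bay, in the middle of the part that the blue door uncovers when it is fully open (an opening 190 mm along the cabinet's x by 106 mm along its y); at cabinet (0, -97, 5) mm. Four blocks fit in one row along x.
- door_low (a joint): Blue lower door, m: 0 = shut, 0.106 = fully open, slid along the cabinet's +y under the white door. May start slightly open. Stays where it is left; about 1 N to slide.
- door_low_knob (a point): Orange upright knob near the right (-y) edge of the blue door, 18 mm diameter; this point is 13 mm above the door's upper face (that face is 47 mm above the desk), the knob ends 13 mm higher. It moves with the door from cabinet y = -128 to -22 mm. The white door's edge lies at y = -4 mm, its upper face 55 mm above the desk.
- door_top (a joint): White upper door, m: 0 = shut over the left bay; it could slide along the cabinet's -y, but must stay shut.
- block1_centre (a point): Centre of a cast picture block with a red lower part and a white top, 38 (x) x 28 (y) x 30 mm (z, upright), about 45 g; at the start it lies on the lamp's bed. May be absent.
- block2_centre (a point): Centre of a cast picture block with a green lower part and a white top, 38 (x) x 28 (y) x 30 mm (z, upright), about 45 g; at the start it lies on the lamp's bed. May be absent.
- block3_centre (a point): Centre of a cast picture block with a yellow lower part and a white top, 38 (x) x 28 (y) x 30 mm (z, upright), about 45 g; at the start it lies on the lamp's bed. May be absent.
- block4_centre (a point): Centre of a cast picture block with a blue lower part and a white top, 38 (x) x 28 (y) x 30 mm (z, upright), about 45 g; at the start it lies on the lamp's bed. May be absent.
- ink: Ink jar, 42 mm across, 65 mm high; leave alone. Origin under its centre.
- eraser: White eraser, 45 x 22 x 13 mm; leave alone.
- tape: Roll of yellow tape lying flat, 60 mm across, 18 mm high; leave alone.
- sharpener: Red pencil sharpener, 50 x 40 x 35 mm; leave alone.
- pencil_cup: White cup full of pencils, 70 mm across, about 175 mm high; leave alone.
- mug: Blue mug, 76 mm across, 85 mm high; leave alone.
- brush: Brush lying on the desk, 170 mm long; leave alone.

How it is judged:
By the outcome, as a careful person would: the job done as asked, in the order asked, and still so for the second after the job is handed in, with the robot touching nothing.
Of block1, block2, block3, block4 only 2 to 4 are there at a start; the rules pass over those that are not, and their reading is None.
At some moment in a run one of block1, block2, block3, block4 may be knocked a few centimetres aside while the robot is not near it.
Once in a run the grip may slacken for a moment while it holds something.
It also fails if it takes over 210 s, if anything falls off the work surface, if the arm or the gripper's body presses on something with over 40 N, if the wrist force passes 120 N, or if a joint passes its speed limit or range.

## Working session

There is one attempt and no reset: what is moved stays moved. The work goes in short steps, Python scripts to look and compute and a shell command to move; the robot and the scene stay as the last step left them, time stands still between calls to the robot, and variables do not carry over. Pictures are saved under pics/ and viewed, at most 14 in all, crops included, and the job is handed in when it is done.

```bash
mkdir -p pics; cat > h.py <<'E'
import numpy as np, cv2
from scipy.spatial.transform import Rotation as R
from station import telemetry, viewer, job, search_frame, cut_out
def cam(n,save=None):
    c=viewer.read_camera(n)
    if save: cv2.imwrite('pics/'+save,c['img'][:,:,::-1])
    return c
def ray(c,px):
    K=np.array([[c['fx'],0,c['cx']],[0,c['fy'],c['cy']],[0,0,1.]])
    u=cv2.undistortPoints(np.array([[px]],float),K,np.array([c['k1'],0,0,0.]))[0,0]
    Rm=np.array(c['rotation']); Rm=Rm if Rm.shape==(3,3) else R.from_quat(np.roll(Rm,-1)).as_matrix()
    return np.array(c['origin']),Rm@np.array([u[0],-u[1],-1])
def at(c,px,z):
    o,d=ray(c,px); return o+d*(z-o[2])/d[2]
def proj(c,p):
    Rm=np.array(c['rotation']); Rm=Rm if Rm.shape==(3,3) else R.from_quat(np.roll(Rm,-1)).as_matrix()
    v=Rm.T@(np.array(p)-np.array(c['origin'])); x,y=v[0]/-v[2],-v[1]/-v[2]; k=1+c['k1']*(x*x+y*y)
    return c['fx']*x*k+c['cx'],c['fy']*y*k+c['cy']
def tri(c1,p1,c2,p2):
    o1,d1=ray(c1,p1);o2,d2=ray(c2,p2)
    s=np.linalg.lstsq(np.c_[d1,-d2],o2-o1,rcond=None)[0]
    a,b=o1+d1*s[0],o2+d2*s[1]; return (a+b)/2,np.linalg.norm(a-b)
def obs():
    o=telemetry.get_obs(); return o
def move(p,yaw=None):
    "tool-frame shift to world TCP p"
    o=obs(); q=R.from_quat(np.roll(o['tool_rot'],-1)); return q.inv().apply(np.array(p)-o['eef_pos'])
E
python3 - <<'E'
from h import *
np.set_printoptions(precision=4,suppress=True)
o=obs();print(o)
a=cam('scene','s0.png');b=cam('side','d0.png')
for n,z in [('lamp_handle',.15),('catch_knob',.15),('door_low_knob',.06),('block1_centre',.03),('block2_centre',.03),('block3_centre',.03),('block4_centre',.03),('lamp',.1),('cabinet',.05),('station',.1)]:
    A=search_frame('scene',n);B=search_frame('side',n)
    print(n,[(np.round(x['pixel']),round(x['score'],2)) for x in A[:2]],[(np.round(x['pixel']),round(x['score'],2)) for x in B[:2]])
    if A: print('  z-plane',at(a,A[0]['pixel'],z))
    if A and B: print('  tri',tri(a,A[0]['pixel'],b,B[0]['pixel']))
print(a['origin'],b['origin'],a['fx'],a['k1'])
E
```

```text
{'t': 0.0, 'q': array([ 1.1429,  0.4778,  0.0223,  1.5565, -0.0115,  1.1093, -0.0831]), 'joint_vel': array([ 0.0021,  0.0024,  0.0023, -0.0004, -0.0013, -0.0006,  0.0004]), 'joint_torque': array([ -0.0004, -59.6441,   1.6078, -28.1197,   0.0124,   0.0093,
         0.    ]), 'eef_pos': array([ 0.212 , -0.6402,  0.2303]), 'tool_rot': array([-0.0009,  0.9872,  0.1592, -0.0002]), 'contact_force': array([ 0.3615, -0.1415,  0.0643]), 'torque': array([0.0474, 0.0445, 0.0547]), 'grasp_force': 0.0, 'gripper_width': 1.0008059305011963}
lamp_handle [(array([303., 184.]), 0.81)] [(array([324., 331.]), 0.96), (array([285., 163.]), 0.46)]
  z-plane [ 0.5161 -0.1224  0.15  ]
  tri (array([ 0.4955, -0.1563,  0.1006]), np.float64(0.0059295100511365445))
catch_knob [(array([284., 189.]), 0.39)] [(array([364., 308.]), 0.53)]
  z-plane [ 0.5733 -0.1372  0.15  ]
  tri (array([ 0.5748, -0.1475,  0.1388]), np.float64(0.010679282523959768))
door_low_knob [(array([356., 287.]), 0.84)] [(array([296., 234.]), 0.94)]
  z-plane [0.5357 0.2072 0.06  ]
  tri (array([0.5238, 0.2038, 0.0447]), np.float64(0.014480142
[... 544 characters left out ...]
rray([304., 180.]), 0.84)] [(array([322., 330.]), 0.74), (array([302., 226.]), 0.36)]
  z-plane [ 0.4865 -0.1711  0.1   ]
  tri (array([ 0.4893, -0.1624,  0.1115]), np.float64(0.00314371301748027))
cabinet [(array([373., 314.]), 0.83)] [(array([298., 227.]), 0.69), (array([362., 305.]), 0.49)]
  z-plane [0.5367 0.2935 0.05  ]
  tri (array([0.5309, 0.2805, 0.0098]), np.float64(0.013773601408880697))
station [(array([293., 201.]), 0.74)] [(array([338., 341.]), 0.72), (array([362., 306.]), 0.46)]
  z-plane [ 0.556  -0.1185  0.1   ]
  tri (array([ 0.5337, -0.1529,  0.0454]), np.float64(0.011857214500880026))
[0.885  0.6002 1.175 ] [ 0.3355 -0.6777  0.8497] 435.5406770883755 -0.010194601671906648
```

View pics/s0.png

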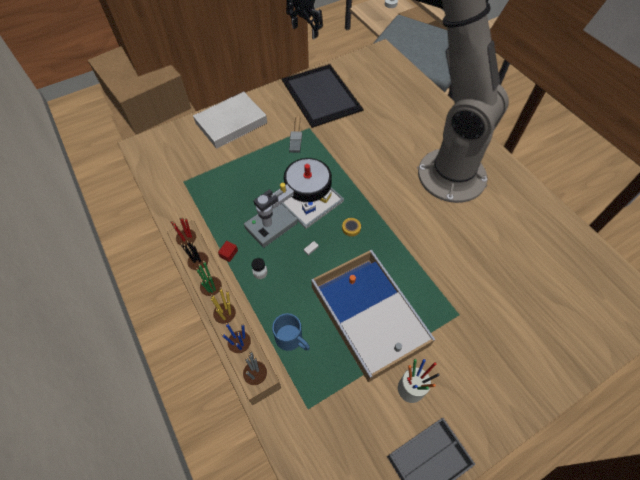

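View pics/d0.png

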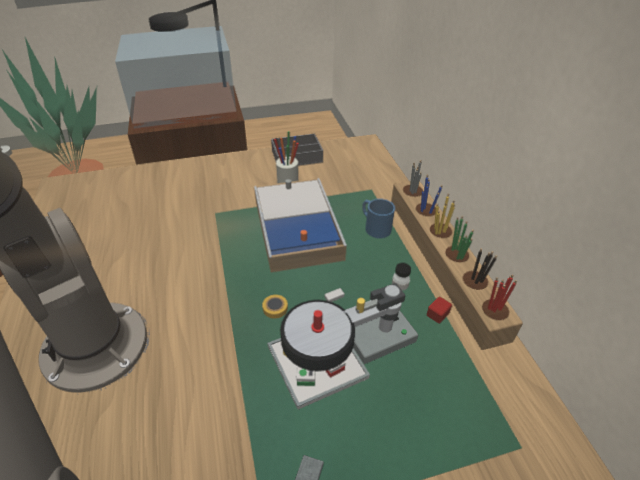

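The scene picture shows the red handle near (308,172), the yellow knob near (283,188) and the orange door knob near (352,279). In the side picture they are near (318,319), (361,305) and (304,235). The bed shows blocks at its edge. I'll refine these by colour.

```bash
python3 - <<'E'
from h import *
np.set_printoptions(precision=4,suppress=True)
a=cam('scene');b=cam('side')
def cen(c,box,h0,h1,s=140,v=80):
    x0,y0,x1,y1=box; im=c['img'][y0:y1,x0:x1]; h=cv2.cvtColor(im,cv2.COLOR_RGB2HSV).astype(int)
    H=(h[...,0]-h0)%180; m=((H<=(h1-h0)%180)&(h[...,1]>s)&(h[...,2]>v)).astype(np.uint8)
    n,l,st,ce=cv2.connectedComponentsWithStats(m); i=1+st[1:,4].argmax()
    return ce[i]+[x0,y0],st[i]+[x0,y0,0,0,0]
for n,ba,bb,h0,h1 in [('handle',(295,155,320,185),(305,300,332,335),170,8),('catch',(275,178,292,196),(352,295,370,315),20,35),('door',(342,268,362,290),(295,225,315,245),3,18)]:
    pa,sa=cen(a,ba,h0,h1);pb,sb=cen(b,bb,h0,h1);print(n,pa,sa,pb,sb,*tri(a,pa,b,pb))
# plane estimates of hand-read corners of the cabinet top (z=.056) and bed rim (z=.016)
for p in [(312,291),(373,252),(433,338),(370,376)]: print('cabS',at(a,p,.056))
for p in [(255,191),(323,179),(344,254),(270,267)]: print('cabD',at(b,p,.056))
print('bed rim front/right D',[at(b,p,.016) for p in [(301,401),(367,372),(270,346)]],'S',[at(a,p,.016) for p in [(313,223),(343,198)]])
big=lambda c,x,y,w,h,f:cv2.resize(c['img'][y:y+h,x:x+w,::-1],None,fx=f,fy=f,interpolation=cv2.INTER_CUBIC)
u=big(a,240,150,120,90,6);v=big(b,255,270,160,140,4)
cv2.imwrite('pics/z1.png',np.vstack([np.hstack([big(a,240,145,110,110,3.6),big(b,260,275,110,110,3.6)])]))
E
```

```text
handle [307.1159 171.2754] [304 164   7  14  69] [317.3311 321.8079] [312 311  12  21 151] [ 0.4782 -0.1635  0.1452] 0.002012975821345171
catch [282.4706 186.5   ] [280 183   5   9  34] [360.6786 301.    ] [358 299   6   5  28] [ 0.5736 -0.1425  0.1555] 0.00206328076918722
door [352.0882 278.5294] [350 275   5   8  34] [303.3  232.75] [301 231   5   5  20] [0.532  0.1823 0.0682] 0.0028517257972730664
cabS [0.647  0.1526 0.056 ]
cabS [0.4294 0.1359 0.056 ]
cabS [0.4401 0.4327 0.056 ]
cabS [0.6385 0.4296 0.056 ]
cabD [0.4377 0.4142 0.056 ]
cabD [0.6507 0.4253 0.056 ]
cabD [0.6153 0.092  0.056 ]
cabD [0.4248 0.0928 0.056 ]
bed rim front/right D [array([ 0.4217, -0.2507,  0.016 ]), array([ 0.5712, -0.2217,  0.016 ]), array([ 0.3856, -0.1068,  0.016 ])] S [array([ 0.5176, -0.0658,  0.016 ]), array([ 0.383 , -0.1005,  0.016 ])]
```

View pics/z1.png

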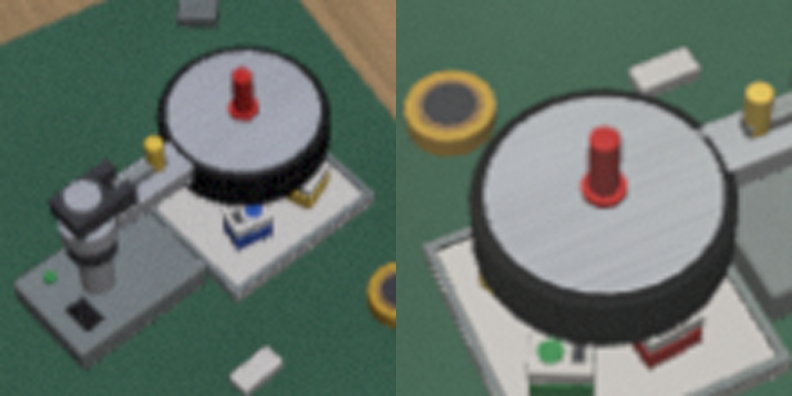

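The close-up shows all four blocks on the bed, with blue, yellow, green and red all visible. The lamp is over the bed and the catch is home. The station yaw comes out at about 12.4°, with the pivot near (0.644,-0.127).

```bash
cat >> h.py <<'E'
def go(p,yaw):
    "tool shift and turn to reach world TCP p, tool down with tool x at yaw deg (mod 180)"
    o=obs(); q=R.from_quat(np.roll(o['tool_rot'],-1)); x=q.as_matrix()[:,0]; cur=np.degrees(np.arctan2(x[1],x[0]))
    d=(yaw-cur+90)%180-90
    T=R.from_euler('z',cur+d,degrees=True)*R.from_euler('x',180,degrees=True)
    rv=(q.inv()*T).as_rotvec(degrees=True)
    print('yaw now %.1f'%cur,'xyz',np.round(q.inv().apply(np.array(p)-o['eef_pos']),4),'rot',np.round(rv,2),'q',np.round(o['q'],2),'pos',np.round(o['eef_pos'],4))
E
python3 -c "
from h import *
go((.5736,-.1425,.24),12.4)"
```

```text
yaw now 18.3 xyz [ 0.4997 -0.3594 -0.0087] rot [ 0.   -0.    5.92] q [ 1.14  0.48  0.02  1.56 -0.01  1.11 -0.08] pos [ 0.2122 -0.6408  0.2313]
```

```bash
python3 -m crank '[{"delta_rot":[0,0,0],"xyz":[0.25,-0.18,-0.009],"fingers":-1},{"delta_rot":[0,0,0],"xyz":[0.25,-0.18,-0.009],"fingers":-1},{"delta_rot":[0,0,0],"xyz":[0.25,-0.18,-0.009],"fingers":-1},{"delta_rot":[0,0,0],"xyz":[0.25,-0.18,-0.009],"fingers":-1},{"delta_rot":[0,0,0],"xyz":[0.25,-0.18,-0.009],"fingers":-1},{"delta_rot":[0,0,6],"xyz":[0.5,-0.36,-0.009],"fingers":-1},{"delta_rot":[0,0,6],"xyz":[0.5,-0.36,-0.009],"fingers":-1},{"delta_rot":[0,0,6],"xyz":[0.5,-0.36,-0.009],"fingers":-1},{"delta_rot":[0,0,6],"xyz":[0.5,-0.36,-0.009],"fingers":-1},{"delta_rot":[0,0,6],"xyz":[0.5,-0.36,-0.009],"fingers":-1}]'
python3 - <<'E'
from h import *
go((.5736,-.1425,.24),12.4)
c=cam('wrist','w1.png'); print(c['origin'],c['fx'])
for n in ('catch_knob','lamp_handle'): print(n,[(np.round(x['pixel']),round(x['score'],2),at(c,x['pixel'],.15).round(4)) for x in search_frame('wrist',n)[:2]])
E
```

```text
t: 2.2
eef_pos: [0.5065, -0.2343, 0.2402]
tool_rot: [0.0, 0.994, 0.107, 0.0]
contact_force: [0.6, -0.2, 0.9]
gripper_width: 1.002
grasp_force: 0.0
yaw now 12.3 xyz [ 0.0852 -0.0754  0.0002] rot [ 0.03 -0.03 -0.1 ] q [ 0.47  0.28 -0.18  1.82  0.06  1.04 -1.09] pos [ 0.5065 -0.2343  0.2402]
[ 0.58642438 -0.21707348  0.38207017] 381.6614639600544
catch_knob [(array([193.,  96.]), 0.69, array([ 0.5827, -0.1482,  0.15  ]))]
lamp_handle [(array([209., 226.]), 0.66, array([ 0.5074, -0.1671,  0.15  ]))]
```

View pics/w1.png

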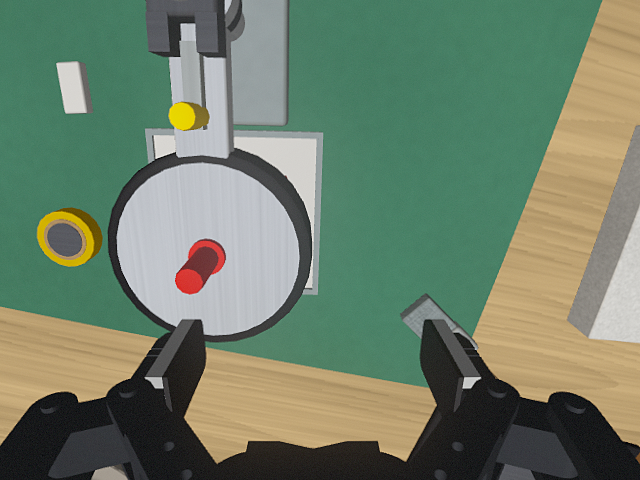

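The wrist picture shows the knob top at (182,115) and the handle top at (190,280).

```bash
python3 - <<'E'
from h import *
c=cam('wrist')
k=at(c,(182,116),.161);h=at(c,(190,281),.172);print(k,h,np.degrees(np.arctan2(*(k-h)[1::-1])),np.linalg.norm((k-h)[:2]))
go((*k[:2],.20),12.4)
E
```

```text
[ 0.57176598 -0.14338631  0.161     ] [ 0.47906368 -0.16274801  0.172     ] 11.797145343557279 0.09470265297511274
yaw now 12.5 xyz [ 0.0837 -0.0749  0.0399] rot [ 0.   -0.01  0.12] q [ 0.47  0.29 -0.18  1.82  0.06  1.04 -1.08] pos [ 0.5063 -0.2347  0.2399]
```

```bash
python3 -m crank '[{"delta_rot":[0,0,0],"xyz":[0.084,-0.075,0.02],"fingers":-0.4},{"delta_rot":[0,0,0],"xyz":[0.084,-0.075,0.02],"fingers":-0.4},{"delta_rot":[0,0,0],"xyz":[0.084,-0.075,0.02],"fingers":-0.4},{"delta_rot":[0,0,0],"xyz":[0.084,-0.075,0.06],"fingers":-0.4},{"delta_rot":[0,0,0],"xyz":[0.084,-0.075,0.106],"fingers":-0.4},{"delta_rot":[0,0,0],"xyz":[0.084,-0.075,0.106],"fingers":-0.4},{"delta_rot":[0,0,0],"xyz":[0.084,-0.075,0.106],"fingers":0.5},{"delta_rot":[0,0,0],"xyz":[0.084,-0.075,0.106],"fingers":1},{"delta_rot":[0,0,0],"xyz":[0.084,-0.075,0.106],"fingers":1},{"delta_rot":[0,0,0],"xyz":[0.084,-0.075,0.106],"fingers":1}]' 20
```

```text
t: 3.4
eef_pos: [0.573, -0.1454, 0.1363]
tool_rot: [0.001, 0.994, 0.107, 0.002]
contact_force: [-0.6, -0.0, 7.8]
gripper_width: 0.178
grasp_force: 20.4
```

```bash
python3 -m crank '[{"delta_rot":[0,0,0],"xyz":[0,0.001,-0.004],"fingers":1},{"delta_rot":[0,0,0],"xyz":[-0.005,0.001,-0.004],"fingers":1},{"delta_rot":[0,0,0],"xyz":[-0.010,0.001,-0.004],"fingers":1},{"delta_rot":[0,0,0],"xyz":[-0.015,0.001,-0.004],"fingers":1},{"delta_rot":[0,0,0],"xyz":[-0.020,0.001,-0.004],"fingers":1},{"delta_rot":[0,0,0],"xyz":[-0.025,0.001,-0.004],"fingers":1},{"delta_rot":[0,0,0],"xyz":[-0.028,0.001,-0.004],"fingers":1},{"delta_rot":[0,0,0],"xyz":[-0.028,0.001,-0.004],"fingers":1}]' 20
```

```text
t: 4.2
eef_pos: [0.5482, -0.1503, 0.139]
tool_rot: [-0.0, 0.994, 0.108, 0.004]
contact_force: [10.6, 3.0, -18.2]
gripper_width: 0.176
grasp_force: 19.9
```

```bash
python3 -m crank '[{"delta_rot":[0,0,0],"xyz":[0.002,0,0.003],"fingers":1},{"delta_rot":[0,0,0],"xyz":[0.002,0,0.002],"fingers":-0.4},{"delta_rot":[0,0,0],"xyz":[0.002,0,0],"fingers":-0.4},{"delta_rot":[0,0,0],"xyz":[0.002,0,0],"fingers":-0.4},{"delta_rot":[0,0,0],"xyz":[0,0,-0.03],"fingers":-0.4},{"delta_rot":[0,0,0],"xyz":[0,0,-0.07],"fingers":-0.4},{"delta_rot":[0,0,0],"xyz":[0,0,-0.07],"fingers":-0.4},{"delta_rot":[0,0,0],"xyz":[0,0,-0.07],"fingers":-0.4}]' 20
python3 - <<'E'
from h import *
b=cam('scene','s1.png')
go((.4785,-.163,.142),12.2)
h=cv2.cvtColor(b['img'][170:205,265:300],cv2.COLOR_RGB2HSV);m=((abs(h[...,0].astype(int)-27)<8)&(h[...,1]>140)&(h[...,2]>80));ys,xs=np.nonzero(m);print(xs.mean()+265,ys.mean()+170,len(xs), proj(b,(.5736-.025*.977,-.1425-.025*.21,.1555)))
E
```

```text
t: 5.0
eef_pos: [0.545, -0.1521, 0.209]
tool_rot: [0.001, 0.994, 0.107, 0.001]
contact_force: [-1.0, 1.0, -1.3]
gripper_width: 0.702
grasp_force: 0.0
yaw now 12.3 xyz [-0.0665 -0.0032  0.0658] rot [ 0.02 -0.    0.11] q [ 0.34  0.33 -0.22  1.84  0.09  0.98 -1.27] pos [ 0.5441 -0.1519  0.2078]
287.3666666666667 183.0 30 (np.float64(289.25605187473514), np.float64(181.93882738874487))
```

```bash
python3 -m crank '[{"delta_rot":[0,0,0],"xyz":[-0.0665,-0.003,0],"fingers":-0.4},{"delta_rot":[0,0,0],"xyz":[-0.0665,-0.003,0],"fingers":-0.4},{"delta_rot":[0,0,0],"xyz":[-0.0665,-0.003,0],"fingers":-0.4}]'
python3 - <<'E'
from h import *
c=cam('wrist','w2.png')
go((.4785,-.163,.142),12.2)
h=cv2.cvtColor(c['img'],cv2.COLOR_RGB2HSV).astype(int);m=((abs(h[...,0]-27)<6)&(h[...,1]>180)&(h[...,2]>200)).astype(np.uint8)
n,l,st,ce=cv2.connectedComponentsWithStats(m)
for i in range(1,n):
    if st[i,4]>100: print(st[i],ce[i],at(c,ce[i],.161))
E
```

```text
t: 5.35
eef_pos: [0.4753, -0.1639, 0.2063]
tool_rot: [-0.0, 0.994, 0.106, -0.002]
contact_force: [1.1, 0.3, 0.3]
gripper_width: 0.7
grasp_force: 0.0
yaw now 12.3 xyz [ 0.0013 -0.      0.0648] rot [-0.03  0.11  0.05] q [ 0.4   0.24 -0.22  1.97  0.06  0.94 -1.21] pos [ 0.4774 -0.1633  0.2068]
[304 111  32  33 783] [319.45849298 126.85312899] [ 0.55067284 -0.15110202  0.161     ]
[  88  203   63   61 1205] [119.22406639 232.60746888] [ 0.47798901 -0.06099971  0.161     ]
```

View pics/w2.png

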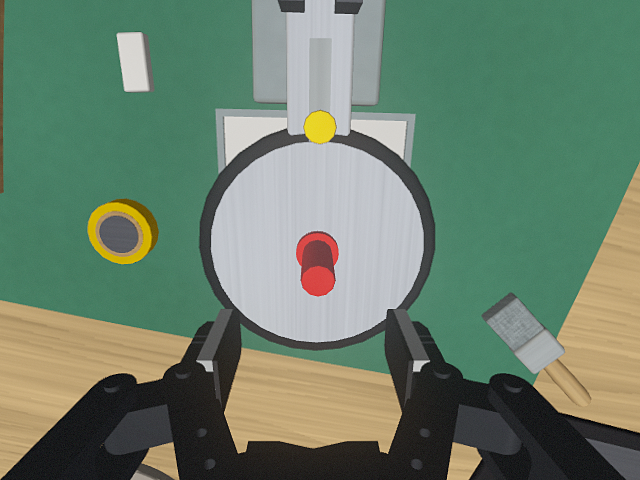

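The catch knob is now about 73 mm from the handle and the bolt is out of the jaws, so the catch is drawn. The handle is at (318,265), centred between the fingers.

```bash
python3 -m crank '[{"delta_rot":[0,0,0],"xyz":[0.001,0,0.04],"fingers":-0.4},{"delta_rot":[0,0,0],"xyz":[0.001,0,0.063],"fingers":-0.4},{"delta_rot":[0,0,0],"xyz":[0.001,0,0.063],"fingers":0.3},{"delta_rot":[0,0,0],"xyz":[0.001,0,0.063],"fingers":1},{"delta_rot":[0,0,0],"xyz":[0.001,0,0.063],"fingers":1},{"delta_rot":[0,0,0],"xyz":[0.001,0,0.063],"fingers":1}]' 20
```

```text
t: 6.0
eef_pos: [0.4812, -0.1629, 0.1459]
tool_rot: [0.0, 0.994, 0.107, 0.001]
contact_force: [2.7, -0.4, -1.1]
gripper_width: 0.204
grasp_force: 21.4
```

```bash
python3 -c "
import numpy as np
for d in list(range(5,81,5))+[80.2,81]:
    t=np.radians(d);print(d,round(.17*(1-np.cos(t)),3),round(.17*np.sin(t),3))
# second half relative to frame rotated 40
for d in range(5,43,4): t=np.radians(d);print('r',d,round(.17*(1-np.cos(t)),3),round(.17*np.sin(t),3))"
```

```text
5 0.001 0.015
10 0.003 0.03
15 0.006 0.044
20 0.01 0.058
25 0.016 0.072
30 0.023 0.085
35 0.031 0.098
40 0.04 0.109
45 0.05 0.12
50 0.061 0.13
55 0.072 0.139
60 0.085 0.147
65 0.098 0.154
70 0.112 0.16
75 0.126 0.164
80 0.14 0.167
80.2 0.141 0.168
81 0.143 0.168
r 5 0.001 0.015
r 9 0.002 0.027
r 13 0.004 0.038
r 17 0.007 0.05
r 21 0.011 0.061
r 25 0.016 0.072
r 29 0.021 0.082
r 33 0.027 0.093
r 37 0.034 0.102
r 41 0.042 0.112
```

```bash
python3 -m crank '[{"delta_rot":[0,0,-4],"xyz":[0,0.012,0],"fingers":1},{"delta_rot":[0,0,-8],"xyz":[0.002,0.024,0],"fingers":1},{"delta_rot":[0,0,-12],"xyz":[0.004,0.035,0],"fingers":1},{"delta_rot":[0,0,-16],"xyz":[0.007,0.047,0],"fingers":1},{"delta_rot":[0,0,-20],"xyz":[0.010,0.058,0],"fingers":1},{"delta_rot":[0,0,-25],"xyz":[0.016,0.072,0],"fingers":1},{"delta_rot":[0,0,-30],"xyz":[0.023,0.085,0],"fingers":1},{"delta_rot":[0,0,-35],"xyz":[0.031,0.098,0],"fingers":1},{"delta_rot":[0,0,-40],"xyz":[0.040,0.109,0],"fingers":1},{"delta_rot":[0,0,-40],"xyz":[0.040,0.109,0],"fingers":1}]' 20
python3 -c "
from h import *
go((.644,-.127,.146),52.3)"
```

```text
t: 7.0
eef_pos: [0.5428, -0.2636, 0.1459]
tool_rot: [0.002, 0.898, 0.44, 0.0]
contact_force: [-3.3, -4.7, 5.6]
gripper_width: 0.201
grasp_force: 22.1
yaw now 52.2 xyz [ 0.17   -0.0037 -0.0003] rot [ 0.16  0.07 -0.07] q [ 0.59  0.47 -0.32  1.8   0.18  0.9  -0.47] pos [ 0.5428 -0.2636  0.1459]
```

```bash
python3 -m crank '[{"delta_rot":[0,0,-5],"xyz":[0.001,0.015,0],"fingers":1},{"delta_rot":[0,0,-9],"xyz":[0.002,0.027,0],"fingers":1},{"delta_rot":[0,0,-13],"xyz":[0.004,0.038,0],"fingers":1},{"delta_rot":[0,0,-17],"xyz":[0.007,0.05,0],"fingers":1},{"delta_rot":[0,0,-21],"xyz":[0.011,0.061,0],"fingers":1},{"delta_rot":[0,0,-25],"xyz":[0.016,0.072,0],"fingers":1},{"delta_rot":[0,0,-29],"xyz":[0.021,0.082,0],"fingers":1},{"delta_rot":[0,0,-33],"xyz":[0.027,0.093,0],"fingers":1},{"delta_rot":[0,0,-37],"xyz":[0.034,0.102,0],"fingers":1},{"delta_rot":[0,0,-41],"xyz":[0.042,0.112,0],"fingers":1}]' 20
python3 -m crank '[{"delta_rot":[0,0,-1],"xyz":[0,0.004,0],"fingers":1},{"delta_rot":[0,0,-1],"xyz":[0,0.005,0],"fingers":1}]' 20
python3 -c "
from h import *
print(obs()['contact_force'])
go((.644,-.127,.146),92.6)"
```

```text
t: 8.0
eef_pos: [0.6484, -0.2986, 0.1454]
tool_rot: [-0.006, 0.688, 0.726, -0.007]
contact_force: [-54.5, 3.7, 39.4]
gripper_width: 0.2
grasp_force: 32.5
t: 8.2
eef_pos: [0.6481, -0.2984, 0.1454]
tool_rot: [-0.01, 0.683, 0.731, -0.01]
contact_force: [-46.5, 2.5, 31.9]
gripper_width: 0.2
grasp_force: 32.2
[-46.50016163   2.51296436  31.89467861]
yaw now 93.9 xyz [ 0.1713  0.0076 -0.0008] rot [-1.62  0.02  1.31] q [ 0.63  0.67 -0.45  1.48  0.32  1.09  0.18] pos [ 0.6481 -0.2984  0.1454]
```

```bash
python3 -m crank '[{"delta_rot":[0,0,0],"xyz":[0,-0.004,0],"fingers":1},{"delta_rot":[0,0,0],"xyz":[0,-0.004,0],"fingers":-0.4},{"delta_rot":[0,0,0],"xyz":[0,-0.004,0],"fingers":-0.4},{"delta_rot":[0,0,0],"xyz":[0,-0.003,-0.01],"fingers":-0.4},{"delta_rot":[0,0,0],"xyz":[0,-0.003,-0.06],"fingers":-0.4},{"delta_rot":[0,0,0],"xyz":[0,-0.003,-0.12],"fingers":-0.4},{"delta_rot":[0,0,0],"xyz":[0,-0.003,-0.12],"fingers":-0.4},{"delta_rot":[0,0,0],"xyz":[0,-0.003,-0.12],"fingers":-0.4}]' 20
python3 - <<'E'
from h import *
# above the bed, camera looks down (camera is 80mm ahead along tool x)
go((.53,.10,.25),0)
c=cam('wrist','w3.png')
E
```

```text
t: 9.0
eef_pos: [0.6607, -0.2953, 0.2688]
tool_rot: [0.003, 0.68, 0.733, 0.002]
contact_force: [-0.4, -0.4, -0.5]
gripper_width: 0.702
grasp_force: 0.0
yaw now 94.3 xyz [ 0.4041 -0.1006  0.0173] rot [  0.21   0.38 -85.67] q [ 0.64  0.57 -0.48  1.36  0.27  1.27  0.22] pos [ 0.6607 -0.2953  0.2688]
```

View pics/w3.png

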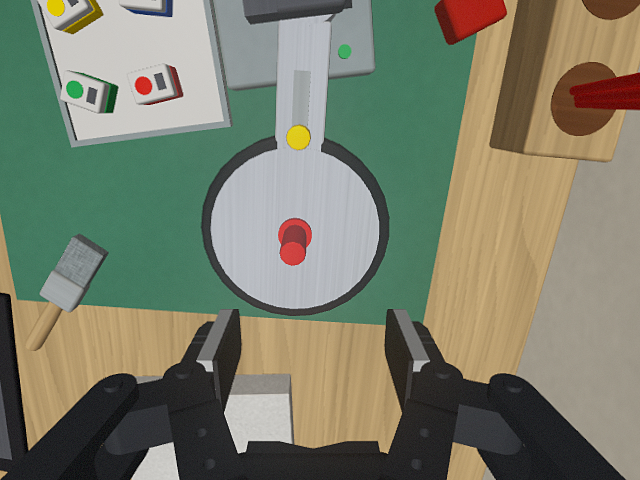

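The lamp is swung fully aside, with the handle at (294,253), and the blocks on the bed can be seen at the top left. Next is the door.

```bash
python3 -m crank '[{"delta_rot":[0,0,94],"xyz":[0.459,-0.176,-0.04],"fingers":-0.4},{"delta_rot":[0,0,94],"xyz":[0.459,-0.176,-0.04],"fingers":-0.4},{"delta_rot":[0,0,94],"xyz":[0.459,-0.176,-0.04],"fingers":-0.4},{"delta_rot":[0,0,94],"xyz":[0.459,-0.176,-0.04],"fingers":-0.4},{"delta_rot":[0,0,94],"xyz":[0.459,-0.176,-0.04],"fingers":-0.4},{"delta_rot":[0,0,94],"xyz":[0.459,-0.176,-0.04],"fingers":-0.4},{"delta_rot":[0,0,94],"xyz":[0.459,-0.176,-0.04],"fingers":-0.4},{"delta_rot":[0,0,94],"xyz":[0.459,-0.176,-0.04],"fingers":-0.4},{"delta_rot":[0,0,94],"xyz":[0.459,-0.176,-0.04],"fingers":-0.4},{"delta_rot":[0,0,94],"xyz":[0.459,-0.176,-0.04],"fingers":-0.4}]'
python3 -m crank '[{"delta_rot":[0,0,12],"xyz":[0,0,0],"fingers":-0.4},{"delta_rot":[0,0,12],"xyz":[0,0,0],"fingers":-0.4}]'
python3 - <<'E'
from h import *
go((.45,.15,.30),0)
c=cam('wrist','w4.png')
E
```

```text
t: 10.05
eef_pos: [0.4499, 0.1429, 0.3025]
tool_rot: [0.0, 0.996, 0.093, -0.001]
contact_force: [0.7, -0.0, -0.3]
gripper_width: 0.698
grasp_force: 0.0
t: 10.25
eef_pos: [0.4503, 0.1429, 0.3025]
tool_rot: [0.0, 1.0, -0.01, -0.001]
contact_force: [0.2, -0.2, -0.0]
gripper_width: 0.7
grasp_force: 0.0
yaw now -1.1 xyz [-0.0005 -0.0071  0.0025] rot [ 0.04  0.16 -1.15] q [ 0.04  0.11 -0.52  1.9   0.06  1.15 -2.09] pos [0.4503 0.1429 0.3025]
```

View pics/w4.png

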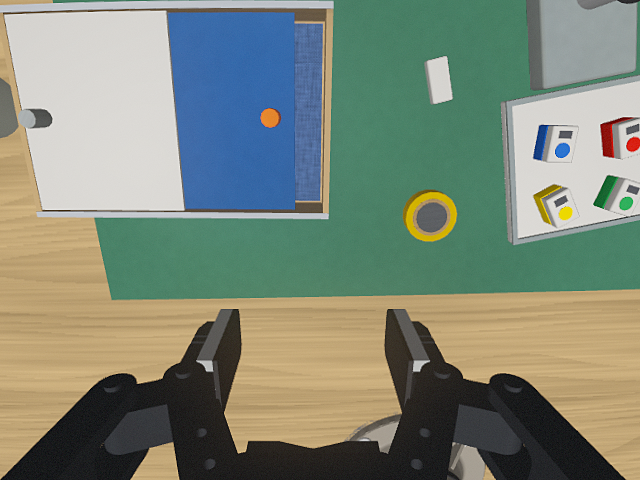

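The picture shows the blue door slightly open with its knob at (270,118), the cabinet's right corners at (333,3) and (328,217), and the four blocks at the right.

```bash
python3 - <<'E'
from h import *
np.set_printoptions(precision=4,suppress=True)
c=cam('wrist')
k=at(c,(270,118),.073);A=at(c,(333,3),.056);B=at(c,(328,217),.056);C=at(c,(38,216),.056)
print('knob',k,'corners',A,B,C,np.linalg.norm(A-B))
y1=np.degrees(np.arctan2(*(A-B)[1::-1]));y2=np.degrees(np.arctan2(-(C-B)[0],(C-B)[1]));print('yaw',y1,y2)
R2=R.from_euler('z',(y1+y2)/2,degrees=True); o=(A+B)/2+R2.apply([0,.156,0]);print('cab o',o,'knob local',R2.inv().apply(k-o))
print('bay',o+R2.apply([0,-.097,0]))
go((*k[:2],.06),(y1+y2)/2)
E
```

```text
knob [0.5303 0.179  0.073 ] corners [0.6279 0.119  0.056 ] [0.4297 0.1255 0.056 ] [0.4384 0.436  0.056 ] 0.19830645885194523
yaw -1.8673936996656668 -1.6019584867711776
cab o [0.5335 0.2782 0.056 ] knob local [-0.0003 -0.0993  0.017 ]
bay [0.5306 0.1812 0.056 ]
yaw now -1.0 xyz [ 0.0794 -0.039   0.2422] rot [0.04 0.17 0.69] q [ 0.05  0.11 -0.52  1.9   0.06  1.15 -2.08] pos [0.4509 0.1415 0.3024]
```

```bash
python3 -m crank '[{"delta_rot":[0,0,-89.3],"xyz":[0.079,-0.039,0.18],"fingers":-0.4},{"delta_rot":[0,0,-89.3],"xyz":[0.079,-0.039,0.18],"fingers":-0.4},{"delta_rot":[0,0,-89.3],"xyz":[0.079,-0.039,0.18],"fingers":-0.4},{"delta_rot":[0,0,-89.3],"xyz":[0.079,-0.039,0.18],"fingers":-0.4},{"delta_rot":[0,0,-89.3],"xyz":[0.079,-0.039,0.18],"fingers":-0.4},{"delta_rot":[0,0,-89.3],"xyz":[0.079,-0.039,0.18],"fingers":-0.4},{"delta_rot":[0,0,-89.3],"xyz":[0.079,-0.039,0.18],"fingers":-0.4},{"delta_rot":[0,0,-89.3],"xyz":[0.079,-0.039,0.18],"fingers":-0.4},{"delta_rot":[0,0,-89.3],"xyz":[0.079,-0.039,0.18],"fingers":-0.4},{"delta_rot":[0,0,-89.3],"xyz":[0.079,-0.039,0.18],"fingers":-0.4}]'
python3 -c "
from h import *
go((.5303,.179,.053),88.3)"
```

```text
t: 11.35
eef_pos: [0.531, 0.1784, 0.1228]
tool_rot: [-0.001, 0.735, 0.678, -0.001]
contact_force: [-0.0, -0.6, 0.7]
gripper_width: 0.701
grasp_force: 0.0
yaw now 85.3 xyz [ 0.0005 -0.0005  0.0698] rot [-0.14  0.02 -2.99] q [ 0.14  0.53 -0.75  1.89  0.45  0.9  -0.91] pos [0.531  0.1784 0.1228]
```

```bash
python3 -m crank '[{"delta_rot":[0,0,-3],"xyz":[0,0,0.035],"fingers":-0.4},{"delta_rot":[0,0,-3],"xyz":[0,0,0.069],"fingers":-0.4},{"delta_rot":[0,0,-3],"xyz":[0,0,0.069],"fingers":0},{"delta_rot":[0,0,-3],"xyz":[0,0,0.069],"fingers":1},{"delta_rot":[0,0,-3],"xyz":[0,0,0.069],"fingers":1},{"delta_rot":[0,0,-3],"xyz":[0,0,0.069],"fingers":1}]' 20
python3 -c "
from h import *
go((.5303,.179,.053),88.3)"
```

```text
t: 11.95
eef_pos: [0.5317, 0.1796, 0.0564]
tool_rot: [0.0, 0.72, 0.694, 0.0]
contact_force: [-2.4, 1.1, 0.9]
gripper_width: 0.196
grasp_force: 20.8
yaw now 87.9 xyz [-0.0007 -0.0014  0.0033] rot [ 0.04 -0.03 -0.39] q [ 0.1   0.62 -0.7   1.93  0.55  0.79 -0.95] pos [0.5317 0.1796 0.0564]
```

```bash
python3 -m crank '[{"delta_rot":[0,0,0],"xyz":[0.012,0,0],"fingers":1},{"delta_rot":[0,0,0],"xyz":[0.024,0,0],"fingers":1},{"delta_rot":[0,0,0],"xyz":[0.036,0,0],"fingers":1},{"delta_rot":[0,0,0],"xyz":[0.048,0,0],"fingers":1},{"delta_rot":[0,0,0],"xyz":[0.060,0,0],"fingers":1},{"delta_rot":[0,0,0],"xyz":[0.070,0,0],"fingers":1},{"delta_rot":[0,0,0],"xyz":[0.076,0,0],"fingers":1},{"delta_rot":[0,0,0],"xyz":[0.079,0,0],"fingers":1},{"delta_rot":[0,0,0],"xyz":[0.079,0,0],"fingers":1}]' 20
```

```text
t: 12.85
eef_pos: [0.534, 0.2562, 0.0562]
tool_rot: [0.001, 0.72, 0.694, -0.002]
contact_force: [-9.1, -8.8, 15.7]
gripper_width: 0.2
grasp_force: 22.1
```

```bash
python3 -m crank '[{"delta_rot":[0,0,0],"xyz":[-0.002,0,0],"fingers":0.2},{"delta_rot":[0,0,0],"xyz":[-0.002,0,0],"fingers":-0.2},{"delta_rot":[0,0,0],"xyz":[-0.002,0,0],"fingers":-0.4},{"delta_rot":[0,0,0],"xyz":[-0.002,0,-0.04],"fingers":-0.4},{"delta_rot":[0,0,0],"xyz":[-0.002,0,-0.09],"fingers":-0.4},{"delta_rot":[0,0,38],"xyz":[-0.10,-0.02,-0.14],"fingers":-0.4},{"delta_rot":[0,0,76],"xyz":[-0.429,-0.079,-0.2],"fingers":-0.4},{"delta_rot":[0,0,76],"xyz":[-0.429,-0.079,-0.2],"fingers":-0.4},{"delta_rot":[0,0,76],"xyz":[-0.429,-0.079,-0.2],"fingers":-0.4},{"delta_rot":[0,0,76],"xyz":[-0.429,-0.079,-0.2],"fingers":-0.4}]' 20
python3 -c "
from h import *
go((.44,-.17,.25),12.3)"
```

```text
t: 13.85
eef_pos: [0.4817, 0.0205, 0.2122]
tool_rot: [0.0, 0.925, 0.379, 0.001]
contact_force: [0.9, -1.5, 0.4]
gripper_width: 0.699
grasp_force: 0.0
yaw now 44.6 xyz [-0.1633  0.1065 -0.038 ] rot [ 3.000e-02 -9.000e-02  3.228e+01] q [ 0.4   0.24 -0.65  1.99  0.18  0.96 -1.13] pos [0.4817 0.0205 0.2122]
```

```bash
python3 -m crank '[{"delta_rot":[0,0,32],"xyz":[-0.163,0.106,-0.05],"fingers":-0.4},{"delta_rot":[0,0,32],"xyz":[-0.163,0.106,-0.05],"fingers":-0.4},{"delta_rot":[0,0,32],"xyz":[-0.163,0.106,-0.05],"fingers":-0.4},{"delta_rot":[0,0,32],"xyz":[-0.163,0.106,-0.05],"fingers":-0.4},{"delta_rot":[0,0,32],"xyz":[-0.163,0.106,-0.05],"fingers":-0.4},{"delta_rot":[0,0,32],"xyz":[-0.163,0.106,-0.05],"fingers":-0.4}]' 20
cat >> h.py <<'E'
def blocks(c,save=None):
    "find white block tops by cut_out + colour, return {n:(centre,yaw of long side)}"
    out={};vis=c['img'][:,:,::-1].copy()
    for i in (1,2,3,4):
        r=[x for x in cut_out('wrist','block%d_centre'%i) if x['score']>.3]
        for x in r[:1]:
            m=x['pixels']; h=cv2.cvtColor(c['img'],cv2.COLOR_RGB2HSV)
            P=np.argwhere(m)[:,::-1].astype(np.float32)
            print(i,round(x['score'],2),np.round(x['pixel']),len(P))
            w=(m&(h[...,1]<45)&(h[...,2]>120)).astype(np.uint8)
            w=cv2.morphologyEx(w,cv2.MORPH_CLOSE,np.ones((19,19),np.uint8))
            w=cv2.morphologyEx(w,cv2.MORPH_OPEN,np.ones((7,7),np.uint8))
            ct=max(cv2.findContours(w,0,2)[0],key=cv2.contourArea)[:,0].astype(float)
            W=np.array([at(c,p,.042)[:2] for p in ct],np.float32)*1000
            (cx,cy),(a,b),t=cv2.minAreaRect(W); yaw=t if a>b else t+90
            yaw=(yaw+90)%180-90
            out[i]=(cx/1000,cy/1000,yaw);print('  centre mm',round(cx,1),round(cy,1),'size',round(a,1),round(b,1),'yaw',round(yaw,1))
            q=cv2.boxPoints(((cx,cy),(a,b),t))/1000
            cv2.polylines(vis,[np.array([proj(c,(*p,.042)) for p in q],np.int32)],True,(255,0,255),1)
    if save: cv2.imwrite('pics/'+save,vis)
    return out
E
python3 - <<'E'
from h import *
blocks(cam('wrist'),'w5.png'); print(obs()['eef_pos'])
E
```

```text
t: 14.45
eef_pos: [0.4415, -0.1691, 0.2617]
tool_rot: [0.0, 0.994, 0.111, 0.001]
contact_force: [0.5, 0.9, -0.5]
gripper_width: 0.7
grasp_force: 0.0
1 0.71 [353. 143.] 1326
  centre mm 505.9 -195.9 size 37.0 27.7 yaw 15.4
2 0.9 [352. 209.] 1289
  centre mm 444.3 -205.0 size 32.1 40.6 yaw -14.4
3 0.61 [276. 203.] 1286
  centre mm 433.1 -133.8 size 42.8 29.3 yaw 23.3
4 0.69 [274. 131.] 1367
  centre mm 500.5 -120.4 size 28.6 38.5 yaw -1.8
[ 0.44157345 -0.16652216  0.26105417]
```

View pics/w5.png

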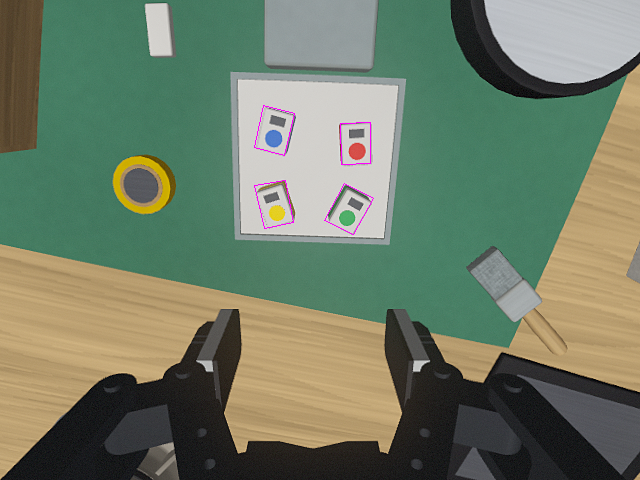

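The overlay shows the four outlines sitting well on the blocks: blue (274,131), red (353,143), yellow (276,203), green (350,208). The arm takes red first.

```bash
python3 -c "
from h import *
go((.5055,-.196,.018),15.4)"
```

```text
yaw now 13.1 xyz [0.0556 0.0434 0.243 ] rot [-0.04  0.01 -2.3 ] q [ 0.65  0.14 -0.46  1.96  0.07  1.05 -1.18] pos [ 0.4416 -0.1665  0.2611]
```

```bash
python3 -m crank '[{"delta_rot":[0,0,-2.3],"xyz":[0.056,0.043,0.05],"fingers":-0.15},{"delta_rot":[0,0,-2.3],"xyz":[0.056,0.043,0.1],"fingers":-0.15},{"delta_rot":[0,0,-2.3],"xyz":[0.056,0.043,0.15],"fingers":-0.15},{"delta_rot":[0,0,-2.3],"xyz":[0.056,0.043,0.19],"fingers":-0.15},{"delta_rot":[0,0,-2.3],"xyz":[0.056,0.043,0.22],"fingers":-0.15},{"delta_rot":[0,0,-2.3],"xyz":[0.056,0.043,0.242],"fingers":-0.15},{"delta_rot":[0,0,-2.3],"xyz":[0.056,0.043,0.242],"fingers":0},{"delta_rot":[0,0,-2.3],"xyz":[0.056,0.043,0.242],"fingers":0.8},{"delta_rot":[0,0,-2.3],"xyz":[0.056,0.043,0.242],"fingers":1},{"delta_rot":[0,0,-2.3],"xyz":[0.056,0.043,0.242],"fingers":1}]' 40
python3 -c "
from h import *
go((.5966,.1792,.18),-1.7)"
```

```text
t: 15.7
eef_pos: [0.5068, -0.1978, 0.0211]
tool_rot: [0.001, 0.991, 0.132, 0.001]
contact_force: [-0.2, -0.5, -0.1]
gripper_width: 0.321
grasp_force: 42.6
yaw now 15.2 xyz [ 0.186  -0.3399 -0.159 ] rot [ 0.08 -0.17 16.91] q [ 0.53  0.58 -0.35  2.    0.33  0.61 -1.34] pos [ 0.5068 -0.1978  0.0211]
```

```bash
python3 -m crank '[{"delta_rot":[0,0,0],"xyz":[0,0,-0.04],"fingers":1},{"delta_rot":[0,0,0],"xyz":[0,0,-0.09],"fingers":1},{"delta_rot":[0,0,17],"xyz":[0.186,-0.34,-0.12],"fingers":1},{"delta_rot":[0,0,17],"xyz":[0.186,-0.34,-0.12],"fingers":1},{"delta_rot":[0,0,17],"xyz":[0.186,-0.34,-0.12],"fingers":1},{"delta_rot":[0,0,17],"xyz":[0.186,-0.34,-0.12],"fingers":1},{"delta_rot":[0,0,17],"xyz":[0.186,-0.34,-0.12],"fingers":1},{"delta_rot":[0,0,17],"xyz":[0.186,-0.34,-0.12],"fingers":1},{"delta_rot":[0,0,17],"xyz":[0.186,-0.34,-0.12],"fingers":1},{"delta_rot":[0,0,17],"xyz":[0.186,-0.34,-0.12],"fingers":1}]' 40
python3 -m crank '[{"delta_rot":[0,0,0],"xyz":[0,0,0],"fingers":1},{"delta_rot":[0,0,0],"xyz":[0,0,0],"fingers":1}]' 40
python3 -c "
from h import *
go((.5966,.1792,.015),-1.7);print(obs()['gripper_width'])"
```

```text
t: 16.7
eef_pos: [0.5963, 0.1828, 0.1414]
tool_rot: [-0.001, 1.0, -0.015, 0.001]
contact_force: [-0.3, -0.4, -0.0]
gripper_width: 0.317
grasp_force: 46.2
t: 16.9
eef_pos: [0.5958, 0.1807, 0.1405]
tool_rot: [-0.0, 1.0, -0.014, 0.001]
contact_force: [0.2, -0.3, -0.9]
gripper_width: 0.317
grasp_force: 46.3
yaw now -1.7 xyz [0.0007 0.0016 0.1255] rot [-0.04 -0.09  0.05] q [-0.09  0.52 -0.41  1.75  0.25  0.93 -2.2 ] pos [0.5958 0.1807 0.1405]
0.31678730633882285
```

```bash
python3 -m crank '[{"delta_rot":[0,0,0],"xyz":[0.001,0.001,0.05],"fingers":1},{"delta_rot":[0,0,0],"xyz":[0.001,0.001,0.08],"fingers":1},{"delta_rot":[0,0,0],"xyz":[0.001,0.001,0.105],"fingers":1},{"delta_rot":[0,0,0],"xyz":[0.001,0.001,0.124],"fingers":1},{"delta_rot":[0,0,0],"xyz":[0.001,0.001,0.125],"fingers":1},{"delta_rot":[0,0,0],"xyz":[0.001,0.001,0.125],"fingers":0},{"delta_rot":[0,0,0],"xyz":[0.001,0.001,0.125],"fingers":-0.15},{"delta_rot":[0,0,0],"xyz":[0.001,0.001,0.07],"fingers":-0.15},{"delta_rot":[0,0,0],"xyz":[0.001,0.001,0.02],"fingers":-0.15},{"delta_rot":[0,0,0],"xyz":[0,0,0],"fingers":-0.15}]' 40
python3 -c "
from h import *
go((.4955,-.121,.12),-1.8)"
```

```text
t: 17.9
eef_pos: [0.5979, 0.1798, 0.1448]
tool_rot: [-0.001, 1.0, -0.016, 0.003]
contact_force: [0.8, -0.5, 1.3]
gripper_width: 0.574
grasp_force: 0.0
yaw now -1.8 xyz [-0.0929  0.304   0.0235] rot [-0.13 -0.37 -0.04] q [-0.08  0.52 -0.42  1.74  0.25  0.93 -2.21] pos [0.5979 0.1798 0.1448]
```

```bash
python3 -m crank '[{"delta_rot":[0,0,0],"xyz":[-0.145,0.352,-0.115],"fingers":-0.15},{"delta_rot":[0,0,0],"xyz":[-0.145,0.352,-0.115],"fingers":-0.15},{"delta_rot":[0,0,0],"xyz":[-0.145,0.352,-0.115],"fingers":-0.15},{"delta_rot":[0,0,0],"xyz":[-0.145,0.352,-0.115],"fingers":-0.15},{"delta_rot":[0,0,0],"xyz":[-0.145,0.352,-0.115],"fingers":-0.15},{"delta_rot":[0,0,0],"xyz":[-0.145,0.352,-0.115],"fingers":-0.15},{"delta_rot":[0,0,0],"xyz":[-0.145,0.352,-0.115],"fingers":-0.15},{"delta_rot":[0,0,0],"xyz":[-0.145,0.352,-0.115],"fingers":-0.15},{"delta_rot":[0,0,0],"xyz":[-0.145,0.352,-0.115],"fingers":-0.15},{"delta_rot":[0,0,0],"xyz":[-0.145,0.352,-0.115],"fingers":-0.15}]' 40
python3 - <<'E'
from h import *
B=blocks(cam('wrist'))
x,y,w=B[4]; go((x,y,.018),w)
E
```

```text
t: 18.9
eef_pos: [0.4394, -0.1691, 0.2555]
tool_rot: [0.0, 1.0, -0.017, 0.001]
contact_force: [0.4, 0.9, -0.2]
gripper_width: 0.577
grasp_force: 0.0
2 0.85 [350. 198.] 1323
  centre mm 444.3 -205.6 size 30.5 40.8 yaw -15.8
3 0.83 [276. 211.] 1227
  centre mm 432.8 -135.9 size 37.1 32.2 yaw 30.2
4 0.85 [254. 142.] 1431
  centre mm 499.7 -120.8 size 29.2 36.2 yaw -2.2
yaw now -1.6 xyz [ 0.0583 -0.0473  0.2361] rot [-0.03  0.02  0.54] q [ 0.53  0.13 -0.33  1.98  0.05  1.03 -1.42] pos [ 0.4401 -0.1666  0.2541]
```

```bash
python3 -m crank '[{"delta_rot":[0,0,0.5],"xyz":[0.058,-0.047,0.05],"fingers":-0.15},{"delta_rot":[0,0,0.5],"xyz":[0.058,-0.047,0.1],"fingers":-0.15},{"delta_rot":[0,0,0.5],"xyz":[0.058,-0.047,0.15],"fingers":-0.15},{"delta_rot":[0,0,0.5],"xyz":[0.058,-0.047,0.185],"fingers":-0.15},{"delta_rot":[0,0,0.5],"xyz":[0.058,-0.047,0.215],"fingers":-0.15},{"delta_rot":[0,0,0.5],"xyz":[0.058,-0.047,0.236],"fingers":-0.15},{"delta_rot":[0,0,0.5],"xyz":[0.058,-0.047,0.236],"fingers":0},{"delta_rot":[0,0,0.5],"xyz":[0.058,-0.047,0.236],"fingers":0.8},{"delta_rot":[0,0,0.5],"xyz":[0.058,-0.047,0.236],"fingers":1},{"delta_rot":[0,0,0.5],"xyz":[0.058,-0.047,0.236],"fingers":1}]' 40
python3 -c "
from h import *
go((.5526,.1805,.14),-1.7)"
```

```text
t: 20.15
eef_pos: [0.5005, -0.1229, 0.0199]
tool_rot: [0.0, 1.0, -0.02, 0.001]
contact_force: [-0.4, 0.5, -0.2]
gripper_width: 0.314
grasp_force: 41.9
yaw now -2.3 xyz [ 0.0403 -0.3052 -0.1201] rot [ 0.02 -0.17 -0.59] q [ 0.35  0.54 -0.28  2.07  0.27  0.56 -1.74] pos [ 0.5005 -0.1229  0.0199]
```

```bash
python3 -m crank '[{"delta_rot":[0,0,0],"xyz":[0,0,-0.04],"fingers":1},{"delta_rot":[0,0,0],"xyz":[0,0,-0.09],"fingers":1},{"delta_rot":[0,0,-0.6],"xyz":[0.04,-0.305,-0.12],"fingers":1},{"delta_rot":[0,0,-0.6],"xyz":[0.04,-0.305,-0.12],"fingers":1},{"delta_rot":[0,0,-0.6],"xyz":[0.04,-0.305,-0.12],"fingers":1},{"delta_rot":[0,0,-0.6],"xyz":[0.04,-0.305,-0.12],"fingers":1},{"delta_rot":[0,0,-0.6],"xyz":[0.04,-0.305,-0.12],"fingers":1},{"delta_rot":[0,0,-0.6],"xyz":[0.04,-0.305,-0.12],"fingers":1},{"delta_rot":[0,0,-0.6],"xyz":[0.04,-0.305,-0.12],"fingers":1},{"delta_rot":[0,0,-0.6],"xyz":[0.04,-0.305,-0.12],"fingers":1}]' 40
python3 -c "
from h import *
cam('wrist')
go((.5526,.1805,.015),-1.7);print(obs()['gripper_width'])"
```

```text
t: 21.15
eef_pos: [0.5516, 0.1833, 0.1398]
tool_rot: [-0.001, 1.0, -0.013, 0.001]
contact_force: [-0.2, -0.6, -1.4]
gripper_width: 0.32
grasp_force: 42.0
yaw now -1.6 xyz [ 1.000e-03 -1.000e-04  1.241e-01] rot [ 0.01 -0.06  0.07] q [-0.1   0.46 -0.41  1.85  0.23  0.88 -2.23] pos [0.5515 0.1804 0.1391]
0.3206802228333554
```

```bash
python3 -m crank '[{"delta_rot":[0,0,0],"xyz":[0.001,0,0.05],"fingers":1},{"delta_rot":[0,0,0],"xyz":[0.001,0,0.08],"fingers":1},{"delta_rot":[0,0,0],"xyz":[0.001,0,0.105],"fingers":1},{"delta_rot":[0,0,0],"xyz":[0.001,0,0.122],"fingers":1},{"delta_rot":[0,0,0],"xyz":[0.001,0,0.124],"fingers":1},{"delta_rot":[0,0,0],"xyz":[0.001,0,0.124],"fingers":0},{"delta_rot":[0,0,0],"xyz":[0.001,0,0.124],"fingers":-0.15},{"delta_rot":[0,0,0],"xyz":[0.001,0,0.07],"fingers":-0.15},{"delta_rot":[0,0,0],"xyz":[0.001,0,0.02],"fingers":-0.15},{"delta_rot":[0,0,0],"xyz":[0,0,0],"fingers":-0.15}]' 40
python3 -m crank '[{"delta_rot":[0,0,0],"xyz":[-0.1,0.352,-0.12],"fingers":-0.15},{"delta_rot":[0,0,0],"xyz":[-0.1,0.352,-0.12],"fingers":-0.15},{"delta_rot":[0,0,0],"xyz":[-0.1,0.352,-0.12],"fingers":-0.15},{"delta_rot":[0,0,0],"xyz":[-0.1,0.352,-0.12],"fingers":-0.15},{"delta_rot":[0,0,0],"xyz":[-0.1,0.352,-0.12],"fingers":-0.15},{"delta_rot":[0,0,0],"xyz":[-0.1,0.352,-0.12],"fingers":-0.15},{"delta_rot":[0,0,0],"xyz":[-0.1,0.352,-0.12],"fingers":-0.15},{"delta_rot":[0,0,0],"xyz":[-0.1,0.352,-0.12],"fingers":-0.15},{"delta_rot":[0,0,0],"xyz":[-0.1,0.352,-0.12],"fingers":-0.15},{"delta_rot":[0,0,0],"xyz":[-0.1,0.352,-0.12],"fingers":-0.15}]' 40
python3 - <<'E'
from h import *
B=blocks(cam('wrist','w6.png'))
x,y,w=B[2]; go((x,y,.018),w)
x,y,w=B[3]; go((x,y,.018),w)
E
```

```text
t: 22.2
eef_pos: [0.5538, 0.1813, 0.144]
tool_rot: [-0.001, 1.0, -0.015, 0.004]
contact_force: [0.8, 0.3, 0.1]
gripper_width: 0.581
grasp_force: 0.0
t: 23.2
eef_pos: [0.441, -0.169, 0.2596]
tool_rot: [0.0, 1.0, -0.016, 0.001]
contact_force: [0.4, 1.0, -0.1]
gripper_width: 0.576
grasp_force: 0.0
2 0.6 [349. 199.] 1335
  centre mm 444.3 -205.4 size 31.1 41.5 yaw -14.6
3 0.57 [279. 215.] 1351
  centre mm 434.0 -135.5 size 41.5 32.7 yaw 31.2
yaw now -1.5 xyz [0.0041 0.0383 0.2402] rot [-0.02  0.02 13.08] q [ 0.5   0.13 -0.3   1.97  0.04  1.04 -1.41] pos [ 0.4413 -0.1671  0.2582]
yaw now -1.5 xyz [-0.0081 -0.0313  0.2402] rot [-3.000e-02  1.000e-02 -3.279e+01] q [ 0.5   0.13 -0.3   1.97  0.04  1.04 -1.41] pos [ 0.4413 -0.1671  0.2582]
```

View pics/w6.png

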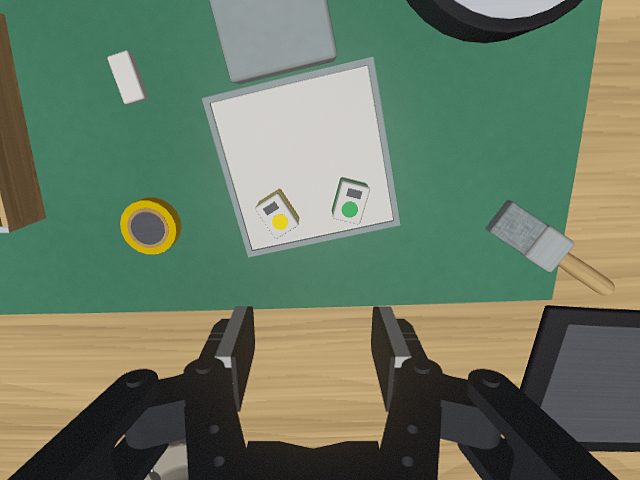

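The bed now holds only yellow (277,218) and green (352,202). Green is next.

```bash
python3 -m crank '[{"delta_rot":[0,0,8],"xyz":[0.003,0.038,0.05],"fingers":-0.15},{"delta_rot":[0,0,13.5],"xyz":[0.003,0.038,0.1],"fingers":-0.15},{"delta_rot":[0,0,13.5],"xyz":[0.003,0.038,0.15],"fingers":-0.15},{"delta_rot":[0,0,13.5],"xyz":[0.003,0.038,0.185],"fingers":-0.15},{"delta_rot":[0,0,13.5],"xyz":[0.003,0.038,0.215],"fingers":-0.15},{"delta_rot":[0,0,13.5],"xyz":[0.003,0.038,0.239],"fingers":-0.15},{"delta_rot":[0,0,13.5],"xyz":[0.003,0.038,0.239],"fingers":0},{"delta_rot":[0,0,13.5],"xyz":[0.003,0.038,0.239],"fingers":0.8},{"delta_rot":[0,0,13.5],"xyz":[0.003,0.038,0.239],"fingers":1},{"delta_rot":[0,0,13.5],"xyz":[0.003,0.038,0.239],"fingers":1}]' 40
python3 -c "
from h import *
go((.5086,.1819,.14),-1.7)"
```

```text
t: 24.45
eef_pos: [0.444, -0.2068, 0.0207]
tool_rot: [0.0, 0.991, -0.132, 0.001]
contact_force: [0.0, -0.2, -0.3]
gripper_width: 0.314
grasp_force: 41.2
yaw now -15.2 xyz [-0.0392 -0.392  -0.1194] rot [  0.03  -0.15 -13.48] q [ 0.46  0.5  -0.19  2.13  0.19  0.51 -1.7 ] pos [ 0.444  -0.2068  0.0207]
```

```bash
python3 -m crank '[{"delta_rot":[0,0,0],"xyz":[0,0,-0.04],"fingers":1},{"delta_rot":[0,0,0],"xyz":[0,0,-0.09],"fingers":1},{"delta_rot":[0,0,-13.5],"xyz":[-0.039,-0.392,-0.12],"fingers":1},{"delta_rot":[0,0,-13.5],"xyz":[-0.039,-0.392,-0.12],"fingers":1},{"delta_rot":[0,0,-13.5],"xyz":[-0.039,-0.392,-0.12],"fingers":1},{"delta_rot":[0,0,-13.5],"xyz":[-0.039,-0.392,-0.12],"fingers":1},{"delta_rot":[0,0,-13.5],"xyz":[-0.039,-0.392,-0.12],"fingers":1},{"delta_rot":[0,0,-13.5],"xyz":[-0.039,-0.392,-0.12],"fingers":1},{"delta_rot":[0,0,-13.5],"xyz":[-0.039,-0.392,-0.12],"fingers":1},{"delta_rot":[0,0,-13.5],"xyz":[-0.039,-0.392,-0.12],"fingers":1}]' 40
python3 -m crank '[{"delta_rot":[0,0,0],"xyz":[0,0,0],"fingers":1},{"delta_rot":[0,0,0],"xyz":[0,0,0],"fingers":1},{"delta_rot":[0,0,0],"xyz":[0,0,0],"fingers":1}]' 40
python3 -c "
from h import *
go((.5086,.1819,.015),-1.7);print(obs()['gripper_width'])"
```

```text
t: 25.45
eef_pos: [0.5084, 0.1846, 0.141]
tool_rot: [-0.0, 1.0, -0.014, 0.001]
contact_force: [1.0, 0.2, -0.3]
gripper_width: 0.317
grasp_force: 41.4
t: 25.75
eef_pos: [0.508, 0.1804, 0.1397]
tool_rot: [0.001, 1.0, -0.016, 0.0]
contact_force: [-0.8, -0.9, -0.6]
gripper_width: 0.318
grasp_force: 41.3
yaw now -1.8 xyz [ 0.0005 -0.0017  0.1247] rot [ 0.06 -0.02 -0.08] q [-0.12  0.4  -0.41  1.94  0.21  0.84 -2.25] pos [0.508  0.1804 0.1397]
0.31770181998394825
```

```bash
python3 -m crank '[{"delta_rot":[0,0,0],"xyz":[0.001,-0.001,0.05],"fingers":1},{"delta_rot":[0,0,0],"xyz":[0.001,-0.001,0.08],"fingers":1},{"delta_rot":[0,0,0],"xyz":[0.001,-0.001,0.105],"fingers":1},{"delta_rot":[0,0,0],"xyz":[0.001,-0.001,0.122],"fingers":1},{"delta_rot":[0,0,0],"xyz":[0.001,-0.001,0.124],"fingers":1},{"delta_rot":[0,0,0],"xyz":[0.001,-0.001,0.124],"fingers":0},{"delta_rot":[0,0,0],"xyz":[0.001,-0.001,0.124],"fingers":-0.15},{"delta_rot":[0,0,0],"xyz":[0.001,-0.001,0.07],"fingers":-0.15},{"delta_rot":[0,0,0],"xyz":[0.001,-0.001,0.02],"fingers":-0.15},{"delta_rot":[0,0,0],"xyz":[0,0,0],"fingers":-0.15}]' 40
python3 -m crank '[{"delta_rot":[0,0,-20],"xyz":[-0.055,0.352,-0.12],"fingers":-0.15},{"delta_rot":[0,0,-20],"xyz":[-0.055,0.352,-0.12],"fingers":-0.15},{"delta_rot":[0,0,-20],"xyz":[-0.055,0.352,-0.12],"fingers":-0.15},{"delta_rot":[0,0,-20],"xyz":[-0.055,0.352,-0.12],"fingers":-0.15},{"delta_rot":[0,0,-30],"xyz":[-0.055,0.352,-0.12],"fingers":-0.15},{"delta_rot":[0,0,-30],"xyz":[-0.055,0.352,-0.12],"fingers":-0.15},{"delta_rot":[0,0,-30],"xyz":[-0.055,0.352,-0.12],"fingers":-0.15},{"delta_rot":[0,0,-30],"xyz":[-0.055,0.352,-0.12],"fingers":-0.15},{"delta_rot":[0,0,-30],"xyz":[-0.055,0.352,-0.12],"fingers":-0.15},{"delta_rot":[0,0,-30],"xyz":[-0.055,0.352,-0.12],"fingers":-0.15}]' 40
python3 - <<'E'
from h import *
B=blocks(cam('wrist','w7.png'))
x,y,w=B[3]; go((x,y,.018),w)
E
```

```text
t: 26.75
eef_pos: [0.5103, 0.1831, 0.1448]
tool_rot: [-0.002, 1.0, -0.015, 0.003]
contact_force: [0.6, 0.1, 0.6]
gripper_width: 0.577
grasp_force: 0.0
t: 27.75
eef_pos: [0.4426, -0.169, 0.2607]
tool_rot: [0.001, 0.97, 0.243, 0.001]
contact_force: [-0.4, 0.6, -0.4]
gripper_width: 0.576
grasp_force: 0.0
3 0.79 [274. 196.] 1263
  centre mm 433.0 -132.9 size 41.3 27.5 yaw 30.9
yaw now 28.5 xyz [ 0.0076 -0.0343  0.2412] rot [-0.03  0.   -2.41] q [ 0.57  0.14 -0.38  1.97  0.06  1.05 -0.9 ] pos [ 0.4428 -0.1668  0.2592]
```

```bash
python3 -m crank '[{"delta_rot":[0,0,-2],"xyz":[0.006,-0.034,0.05],"fingers":-0.15},{"delta_rot":[0,0,-2],"xyz":[0.006,-0.034,0.1],"fingers":-0.15},{"delta_rot":[0,0,-2],"xyz":[0.006,-0.034,0.15],"fingers":-0.15},{"delta_rot":[0,0,-2],"xyz":[0.006,-0.034,0.185],"fingers":-0.15},{"delta_rot":[0,0,-2],"xyz":[0.006,-0.034,0.215],"fingers":-0.15},{"delta_rot":[0,0,-2],"xyz":[0.006,-0.034,0.240],"fingers":-0.15},{"delta_rot":[0,0,-2],"xyz":[0.006,-0.034,0.240],"fingers":0},{"delta_rot":[0,0,-2],"xyz":[0.006,-0.034,0.240],"fingers":0.8},{"delta_rot":[0,0,-2],"xyz":[0.006,-0.034,0.240],"fingers":1},{"delta_rot":[0,0,-2],"xyz":[0.006,-0.034,0.240],"fingers":1}]' 40
python3 -c "
from h import *
go((.4646,.1832,.14),-1.7)"
```

```text
t: 29.0
eef_pos: [0.4329, -0.1356, 0.0207]
tool_rot: [0.001, 0.965, 0.261, 0.001]
contact_force: [0.2, -0.4, -0.2]
gripper_width: 0.317
grasp_force: 40.6
yaw now 30.3 xyz [ 0.1885 -0.259  -0.1194] rot [ 0.07 -0.14 32.01] q [ 0.42  0.48 -0.31  2.21  0.3   0.49 -1.16] pos [ 0.4329 -0.1356  0.0207]
```

```bash
python3 -m crank '[{"delta_rot":[0,0,0],"xyz":[0,0,-0.04],"fingers":1},{"delta_rot":[0,0,0],"xyz":[0,0,-0.09],"fingers":1},{"delta_rot":[0,0,32],"xyz":[0.1885,-0.259,-0.12],"fingers":1},{"delta_rot":[0,0,32],"xyz":[0.1885,-0.259,-0.12],"fingers":1},{"delta_rot":[0,0,32],"xyz":[0.1885,-0.259,-0.12],"fingers":1},{"delta_rot":[0,0,32],"xyz":[0.1885,-0.259,-0.12],"fingers":1},{"delta_rot":[0,0,32],"xyz":[0.1885,-0.259,-0.12],"fingers":1},{"delta_rot":[0,0,32],"xyz":[0.1885,-0.259,-0.12],"fingers":1},{"delta_rot":[0,0,32],"xyz":[0.1885,-0.259,-0.12],"fingers":1},{"delta_rot":[0,0,32],"xyz":[0.1885,-0.259,-0.12],"fingers":1}]' 40
python3 -m crank '[{"delta_rot":[0,0,0],"xyz":[0,0,0],"fingers":1},{"delta_rot":[0,0,0],"xyz":[0,0,0],"fingers":1},{"delta_rot":[0,0,0],"xyz":[0,0,0],"fingers":1}]' 40
python3 -c "
from h import *
go((.4646,.1832,.015),-1.7);print(obs()['gripper_width'])
cam('wrist','w8.png')"
```

```text
t: 30.0
eef_pos: [0.4644, 0.1917, 0.1419]
tool_rot: [-0.003, 1.0, -0.01, 0.002]
contact_force: [-0.5, 0.3, -0.3]
gripper_width: 0.32
grasp_force: 40.8
t: 30.3
eef_pos: [0.4639, 0.1813, 0.1394]
tool_rot: [0.0, 1.0, -0.016, -0.0]
contact_force: [-0.4, -0.7, -0.6]
gripper_width: 0.322
grasp_force: 40.8
yaw now -1.8 xyz [ 0.0007 -0.002   0.1244] rot [ 0.05  0.   -0.14] q [-0.15  0.34 -0.41  2.04  0.19  0.8  -2.28] pos [0.4639 0.1813 0.1394]
0.3217055750126227
```

View pics/w8.png

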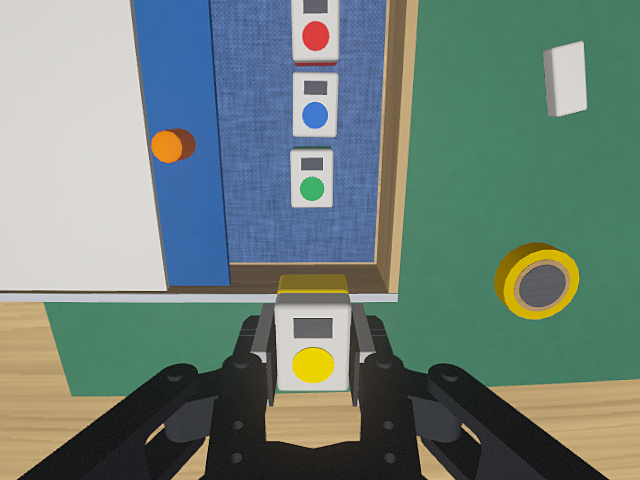

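The three placed blocks stand in a row, red (315,35), blue (315,105) and green (312,178), with yellow in the gripper. The door is open and the white door is shut.

```bash
python3 -m crank '[{"delta_rot":[0,0,0],"xyz":[0,-0.001,0.05],"fingers":1},{"delta_rot":[0,0,0],"xyz":[0,-0.001,0.08],"fingers":1},{"delta_rot":[0,0,0],"xyz":[0,-0.001,0.105],"fingers":1},{"delta_rot":[0,0,0],"xyz":[0,-0.001,0.122],"fingers":1},{"delta_rot":[0,0,0],"xyz":[0,-0.001,0.124],"fingers":1},{"delta_rot":[0,0,0],"xyz":[0,-0.001,0.124],"fingers":0},{"delta_rot":[0,0,0],"xyz":[0,-0.001,0.124],"fingers":-0.15},{"delta_rot":[0,0,0],"xyz":[0,-0.001,0.07],"fingers":-0.15},{"delta_rot":[0,0,0],"xyz":[0,-0.001,0.02],"fingers":-0.15},{"delta_rot":[0,0,0],"xyz":[0,0,-0.05],"fingers":-0.15}]' 40
python3 -m crank '[{"delta_rot":[0,0,-89.7],"xyz":[0.03,0,-0.12],"fingers":-0.15},{"delta_rot":[0,0,-89.7],"xyz":[0.03,0,-0.12],"fingers":-0.15},{"delta_rot":[0,0,-89.7],"xyz":[0.03,0,-0.12],"fingers":-0.15},{"delta_rot":[0,0,-89.7],"xyz":[0.03,-0.02,-0.12],"fingers":-0.15},{"delta_rot":[0,0,-89.7],"xyz":[0.07,-0.077,-0.10],"fingers":-0.15},{"delta_rot":[0,0,-89.7],"xyz":[0.07,-0.077,-0.08],"fingers":-0.15},{"delta_rot":[0,0,-89.7],"xyz":[0.07,-0.077,-0.05],"fingers":-0.4},{"delta_rot":[0,0,-89.7],"xyz":[0.07,-0.077,-0.02],"fingers":-0.4},{"delta_rot":[0,0,-89.7],"xyz":[0.07,-0.077,0.01],"fingers":-0.4},{"delta_rot":[0,0,-89.7],"xyz":[0.07,-0.077,0.01],"fingers":-0.4}]' 40
python3 - <<'E'
from h import *
go((.534,.2552,.055),88.3)
c=cam('scene','s3.png');d=cam('side')
cv2.imwrite('pics/s3.png',cv2.resize(c['img'][240:390,290:450,::-1],None,fx=4,fy=4,interpolation=cv2.INTER_CUBIC)[:600])
E
```

```text
t: 31.35
eef_pos: [0.4638, 0.1836, 0.1683]
tool_rot: [-0.0, 1.0, -0.015, 0.0]
contact_force: [1.3, -0.0, -0.5]
gripper_width: 0.576
grasp_force: 0.0
t: 32.35
eef_pos: [0.5342, 0.2566, 0.1524]
tool_rot: [-0.0, 0.74, 0.673, -0.003]
contact_force: [0.1, -1.1, -0.5]
gripper_width: 0.7
grasp_force: 0.0
yaw now 84.6 xyz [-0.0011  0.0004  0.0974] rot [-0.25  0.18 -3.7 ] q [-0.04  0.52 -0.68  1.79  0.39  0.97 -0.98] pos [0.5342 0.2566 0.1524]
```

View pics/s3.png

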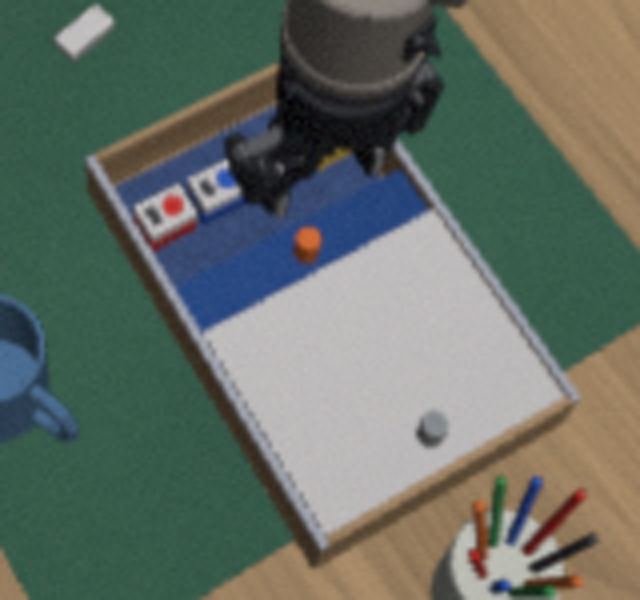

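The scene crop shows the blocks in the bay, red (165,215) and blue (220,185), with yellow just visible. The door knob is under the gripper, so I can close the door.

```bash
python3 -m crank '[{"delta_rot":[0,0,-3.7],"xyz":[-0.001,0,0.05],"fingers":-0.4},{"delta_rot":[0,0,-3.7],"xyz":[-0.001,0,0.08],"fingers":-0.4},{"delta_rot":[0,0,-3.7],"xyz":[-0.001,0,0.098],"fingers":-0.4},{"delta_rot":[0,0,-3.7],"xyz":[-0.001,0,0.098],"fingers":0},{"delta_rot":[0,0,-3.7],"xyz":[-0.001,0,0.098],"fingers":1},{"delta_rot":[0,0,-3.7],"xyz":[-0.001,0,0.098],"fingers":1},{"delta_rot":[0,0,-3.7],"xyz":[-0.001,0,0.098],"fingers":1}]' 20
python3 -m crank '[{"delta_rot":[0,0,0],"xyz":[-0.012,0,0],"fingers":1},{"delta_rot":[0,0,0],"xyz":[-0.026,0,0],"fingers":1},{"delta_rot":[0,0,0],"xyz":[-0.04,0,0],"fingers":1},{"delta_rot":[0,0,0],"xyz":[-0.054,0,0],"fingers":1},{"delta_rot":[0,0,0],"xyz":[-0.068,0,0],"fingers":1},{"delta_rot":[0,0,0],"xyz":[-0.082,0,0],"fingers":1},{"delta_rot":[0,0,0],"xyz":[-0.094,0,0],"fingers":1},{"delta_rot":[0,0,0],"xyz":[-0.102,0,0],"fingers":1},{"delta_rot":[0,0,0],"xyz":[-0.108,0,0],"fingers":1},{"delta_rot":[0,0,0],"xyz":[-0.108,0,0],"fingers":1}]' 20
```

```text
t: 33.15
eef_pos: [0.5341, 0.2587, 0.0594]
tool_rot: [-0.001, 0.719, 0.694, -0.001]
contact_force: [-8.8, -0.6, 7.1]
gripper_width: 0.195
grasp_force: 20.3
t: 34.15
eef_pos: [0.531, 0.1526, 0.0594]
tool_rot: [-0.001, 0.719, 0.695, 0.001]
contact_force: [-7.3, 5.2, 4.2]
gripper_width: 0.201
grasp_force: 20.6
```

```bash
python3 -m crank '[{"delta_rot":[0,0,0],"xyz":[-0.003,0,0],"fingers":1},{"delta_rot":[0,0,0],"xyz":[-0.003,0,0],"fingers":1},{"delta_rot":[0,0,0],"xyz":[-0.002,0,0],"fingers":0.2},{"delta_rot":[0,0,0],"xyz":[-0.002,0,0],"fingers":-0.4},{"delta_rot":[0,0,0],"xyz":[-0.001,0,0],"fingers":-0.4},{"delta_rot":[0,0,0],"xyz":[0,0,-0.03],"fingers":-0.4},{"delta_rot":[0,0,0],"xyz":[0,0,-0.08],"fingers":-0.4},{"delta_rot":[0,0,0],"xyz":[0,0,-0.13],"fingers":-0.4},{"delta_rot":[0,0,0],"xyz":[0,0,-0.18],"fingers":-0.4},{"delta_rot":[0,0,0],"xyz":[0,0,-0.2],"fingers":-0.4}]' 20
python3 - <<'E'
from h import *
c=cam('wrist','w9.png')
for p,z in (((0,0),0),): pass
go((.649,-.297,.25),93)
h=cv2.cvtColor(c['img'],cv2.COLOR_RGB2HSV).astype(int);m=((h[...,0]>3)&(h[...,0]<16)&(h[...,1]>200)&(h[...,2]>200)).astype(np.uint8)
n,l,st,ce=cv2.connectedComponentsWithStats(m)
R2=R.from_euler('z',-1.73,degrees=True)
for i in range(1,n):
    if st[i,4]>100: p=at(c,ce[i],.073);print(st[i],ce[i],p,R2.inv().apply(p-[.5335,.2782,0]))
E
```

```text
t: 35.15
eef_pos: [0.5342, 0.1504, 0.2631]
tool_rot: [0.002, 0.72, 0.694, 0.003]
contact_force: [0.6, 0.0, 0.8]
gripper_width: 0.702
grasp_force: 0.0
yaw now 87.9 xyz [-0.4432  0.1303  0.0148] rot [ 0.57 -0.11 -5.11] q [ 0.24  0.34 -0.77  1.77  0.26  1.13 -0.66] pos [0.535  0.1507 0.2645]
[298 203  19  18 223] [307.40358744 210.94618834] [0.53004536 0.15213711 0.073     ] [ 0.00035272 -0.12610972  0.073     ]
```

View pics/w9.png

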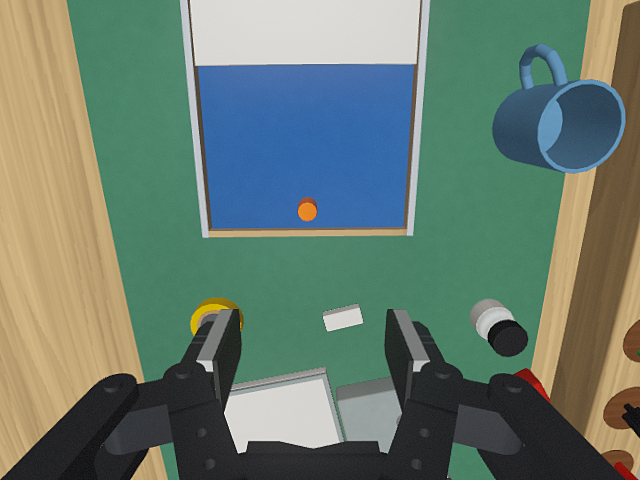

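The blue door is shut against the right wall with its knob at (307,211), and the white door is still shut. Now back to the lamp handle.

```bash
python3 -m crank '[{"delta_rot":[0,0,-5],"xyz":[-0.443,0.128,0.02],"fingers":-0.4},{"delta_rot":[0,0,-5],"xyz":[-0.443,0.128,0.02],"fingers":-0.4},{"delta_rot":[0,0,-5],"xyz":[-0.443,0.128,0.02],"fingers":-0.4},{"delta_rot":[0,0,-5],"xyz":[-0.443,0.128,0.02],"fingers":-0.4},{"delta_rot":[0,0,-5],"xyz":[-0.443,0.128,0.02],"fingers":-0.4},{"delta_rot":[0,0,-5],"xyz":[-0.443,0.128,0.02],"fingers":-0.4},{"delta_rot":[0,0,-5],"xyz":[-0.443,0.128,0.02],"fingers":-0.4},{"delta_rot":[0,0,-5],"xyz":[-0.443,0.128,0.02],"fingers":-0.4},{"delta_rot":[0,0,-5],"xyz":[-0.443,0.128,0.02],"fingers":-0.4},{"delta_rot":[0,0,-5],"xyz":[-0.443,0.128,0.02],"fingers":-0.4}]' 20
cat >> h.py <<'E'
def hk(c):
    "red handle top and yellow knob top"
    h=cv2.cvtColor(c['img'],cv2.COLOR_RGB2HSV).astype(int)
    r={}
    m=((abs(h[...,0]-27)<6)&(h[...,1]>180)&(h[...,2]>180)).astype(np.uint8)
    n,l,st,ce=cv2.connectedComponentsWithStats(m)
    for i in range(1,n):
        if st[i,4]>100: print('yellow',st[i],at(c,ce[i],.161).round(4))
    m=((((h[...,0]+6)%180)<10)&(h[...,1]>150)&(h[...,2]>210)).astype(np.uint8)
    n,l,st,ce=cv2.connectedComponentsWithStats(m)
    for i in range(1,n):
        if st[i,4]>100: print('red',st[i],at(c,ce[i],.172).round(4))
E
python3 - <<'E'
from h import *
hk(cam('wrist'))
go((.649,-.297,.144),93)
E
```

```text
t: 36.2
eef_pos: [0.6428, -0.3069, 0.2358]
tool_rot: [0.001, 0.692, 0.722, -0.002]
contact_force: [-0.5, -0.3, 0.4]
gripper_width: 0.703
grasp_force: 0.0
yellow [313 107  27  29 605] [ 0.6455 -0.2271  0.161 ]
yaw now 92.4 xyz [0.0085 0.0064 0.0918] rot [-0.09  0.14 -0.57] q [ 0.73  0.6  -0.6   1.42  0.35  1.23  0.15] pos [ 0.6431 -0.3056  0.2358]
```

```bash
python3 -m crank '[{"delta_rot":[0,0,0],"xyz":[0.007,0.005,0.01],"fingers":-0.4},{"delta_rot":[0,0,0],"xyz":[0.007,0.005,0.045],"fingers":-0.4},{"delta_rot":[0,0,0],"xyz":[0.007,0.005,0.091],"fingers":-0.4},{"delta_rot":[0,0,0],"xyz":[0.007,0.005,0.091],"fingers":-0.4},{"delta_rot":[0,0,0],"xyz":[0.007,0.005,0.091],"fingers":0.3},{"delta_rot":[0,0,0],"xyz":[0.007,0.005,0.091],"fingers":1},{"delta_rot":[0,0,0],"xyz":[0.007,0.005,0.091],"fingers":1},{"delta_rot":[0,0,0],"xyz":[0.007,0.005,0.091],"fingers":1}]' 20
python3 -c "
from h import *
go((.644,-.127,.146),92.2)"
```

```text
t: 37.05
eef_pos: [0.6477, -0.2899, 0.149]
tool_rot: [-0.001, 0.689, 0.725, -0.001]
contact_force: [-9.1, 2.6, 8.2]
gripper_width: 0.195
grasp_force: 19.6
yaw now 92.9 xyz [0.1629 0.0046 0.003 ] rot [-0.12  0.01  0.73] q [ 0.71  0.68 -0.58  1.5   0.4   1.08  0.09] pos [ 0.6477 -0.2899  0.149 ]
```

```bash
python3 -m crank '[{"delta_rot":[0,0,0],"xyz":[0,0,0],"fingers":0.3},{"delta_rot":[0,0,0],"xyz":[0,0,0],"fingers":-0.1},{"delta_rot":[0,0,0],"xyz":[-0.008,0,0.002],"fingers":-0.1},{"delta_rot":[0,0,0],"xyz":[-0.008,0,0.002],"fingers":0.5},{"delta_rot":[0,0,0],"xyz":[-0.008,0,0.002],"fingers":1},{"delta_rot":[0,0,0],"xyz":[-0.008,0,0.002],"fingers":1},{"delta_rot":[0,0,0],"xyz":[-0.008,0,0.002],"fingers":1}]' 20
python3 -c "
from h import *
go((.644,-.127,.146),92.2)"
```

```text
t: 37.75
eef_pos: [0.6481, -0.2994, 0.1443]
tool_rot: [-0.001, 0.689, 0.725, -0.001]
contact_force: [-5.7, -0.6, 3.0]
gripper_width: 0.199
grasp_force: 21.0
yaw now 92.9 xyz [ 0.1724  0.0047 -0.0019] rot [-0.14  0.04  0.7 ] q [ 0.71  0.69 -0.57  1.49  0.4   1.08  0.1 ] pos [ 0.6481 -0.2994  0.1443]
```

```bash
python3 -m crank '[{"delta_rot":[0,0,4],"xyz":[0.001,-0.012,0],"fingers":1},{"delta_rot":[0,0,8],"xyz":[0.002,-0.024,0],"fingers":1},{"delta_rot":[0,0,12],"xyz":[0.005,-0.035,0],"fingers":1},{"delta_rot":[0,0,16],"xyz":[0.008,-0.047,0],"fingers":1},{"delta_rot":[0,0,20],"xyz":[0.012,-0.058,0],"fingers":1},{"delta_rot":[0,0,25],"xyz":[0.018,-0.071,0],"fingers":1},{"delta_rot":[0,0,30],"xyz":[0.025,-0.084,0],"fingers":1},{"delta_rot":[0,0,35],"xyz":[0.033,-0.097,0],"fingers":1},{"delta_rot":[0,0,40],"xyz":[0.043,-0.108,0],"fingers":1},{"delta_rot":[0,0,40],"xyz":[0.043,-0.108,0],"fingers":1}]' 20
python3 - <<'E'
from h import *
go((.644,-.127,.146),52)
o=obs();q=R.from_quat(np.roll(o['tool_rot'],-1)); C=q.inv().apply(np.array([.644,-.127,o['eef_pos'][2]])-o['eef_pos']);C=C/np.linalg.norm(C)*.17
v=np.array([.644,-.127])-o['eef_pos'][:2]; print('arm yaw',np.degrees(np.arctan2(v[1],v[0])))
for d in range(4,45,4): print(d,(C-R.from_euler('z',d,degrees=True).apply(C)).round(4)[:2])
E
```

```text
t: 38.75
eef_pos: [0.5377, -0.2604, 0.1443]
tool_rot: [-0.0, 0.895, 0.445, -0.001]
contact_force: [-1.0, -1.5, -2.1]
gripper_width: 0.201
grasp_force: 20.6
yaw now 52.9 xyz [ 0.1705  0.0043 -0.0019] rot [-0.06  0.06  0.89] q [ 0.69  0.49 -0.45  1.8   0.26  0.92 -0.53] pos [ 0.5377 -0.2604  0.1443]
arm yaw 51.445347430335794
4 [ 0.0007 -0.0118]
8 [ 0.0023 -0.0236]
12 [ 0.0046 -0.0352]
16 [ 0.0078 -0.0467]
20 [ 0.0117 -0.0579]
24 [ 0.0164 -0.0688]
28 [ 0.0219 -0.0793]
32 [ 0.0281 -0.0894]
36 [ 0.035  -0.0991]
40 [ 0.0425 -0.1082]
44 [ 0.0507 -0.1169]
```

```bash
python3 -m crank '[{"delta_rot":[0,0,4],"xyz":[0.001,-0.012,0],"fingers":1},{"delta_rot":[0,0,8],"xyz":[0.002,-0.024,0],"fingers":1},{"delta_rot":[0,0,12],"xyz":[0.005,-0.035,0],"fingers":1},{"delta_rot":[0,0,16],"xyz":[0.008,-0.047,0],"fingers":1},{"delta_rot":[0,0,20],"xyz":[0.012,-0.058,0],"fingers":1},{"delta_rot":[0,0,24],"xyz":[0.016,-0.069,0],"fingers":1},{"delta_rot":[0,0,29],"xyz":[0.023,-0.082,0],"fingers":1},{"delta_rot":[0,0,34],"xyz":[0.031,-0.094,0],"fingers":1},{"delta_rot":[0,0,38],"xyz":[0.038,-0.104,0],"fingers":1},{"delta_rot":[0,0,39],"xyz":[0.041,-0.107,0],"fingers":1}]' 20
python3 -m crank '[{"delta_rot":[0,0,0],"xyz":[0,-0.001,0],"fingers":1},{"delta_rot":[0,0,0],"xyz":[0,-0.002,0],"fingers":1}]' 20
```

```text
t: 39.75
eef_pos: [0.4802, -0.1625, 0.1443]
tool_rot: [-0.0, 0.992, 0.122, 0.002]
contact_force: [7.1, -10.2, -11.6]
gripper_width: 0.203
grasp_force: 20.2
t: 39.95
eef_pos: [0.4802, -0.1626, 0.1443]
tool_rot: [0.001, 0.992, 0.123, 0.002]
contact_force: [6.2, -4.1, -10.7]
gripper_width: 0.198
grasp_force: 20.4
```

```bash
python3 -m crank '[{"delta_rot":[0,0,0],"xyz":[0,-0.003,0],"fingers":1},{"delta_rot":[0,0,0],"xyz":[0,-0.005,0],"fingers":1},{"delta_rot":[0,0,0],"xyz":[0,-0.005,0],"fingers":1}]' 20
python3 -m crank '[{"delta_rot":[0,0,0],"xyz":[0,0.002,0],"fingers":0.3},{"delta_rot":[0,0,0],"xyz":[0,0.003,0],"fingers":-0.4},{"delta_rot":[0,0,0],"xyz":[0,0.003,0],"fingers":-0.4},{"delta_rot":[0,0,0],"xyz":[0,0.003,-0.03],"fingers":-0.4},{"delta_rot":[0,0,0],"xyz":[0,0.003,-0.065],"fingers":-0.4},{"delta_rot":[0,0,0],"xyz":[0,0.003,-0.065],"fingers":-0.4},{"delta_rot":[0,0,0],"xyz":[0,0.003,-0.065],"fingers":-0.4}]' 20
python3 - <<'E'
from h import *
hk(cam('wrist','w10.png'))
go((.5502,-.1505,.138),12.2)
E
```

```text
t: 40.25
eef_pos: [0.4801, -0.1626, 0.1443]
tool_rot: [0.003, 0.993, 0.121, 0.003]
contact_force: [12.3, -15.9, -17.0]
gripper_width: 0.199
grasp_force: 20.5
t: 40.95
eef_pos: [0.478, -0.1597, 0.2101]
tool_rot: [0.0, 0.993, 0.122, 0.001]
contact_force: [0.2, -0.4, 0.4]
gripper_width: 0.701
grasp_force: 0.0
yellow [313 120  31  31 748] [ 0.5505 -0.1496  0.161 ]
yellow [  92  201   64   61 1300] [ 0.4781 -0.0574  0.161 ]
red [298 238  41  32 416] [ 0.496  -0.1583  0.172 ]
red [303 271  32  29 701] [ 0.4777 -0.1635  0.172 ]
yaw now 14.0 xyz [0.0731 0.0088 0.071 ] rot [-0.01  0.02  1.8 ] q [ 0.52  0.25 -0.38  1.96  0.11  0.95 -1.23] pos [ 0.4772 -0.1597  0.2091]
```

The lamp is back at its stop, and the knob at (0.5505,-0.150) matches the drawn position. I'll push the catch home.

```bash
python3 -m crank '[{"delta_rot":[0,0,1.8],"xyz":[0.072,0.008,0],"fingers":-0.4},{"delta_rot":[0,0,1.8],"xyz":[0.072,0.008,0],"fingers":-0.4},{"delta_rot":[0,0,1.8],"xyz":[0.072,0.008,0.02],"fingers":-0.4},{"delta_rot":[0,0,1.8],"xyz":[0.072,0.008,0.05],"fingers":-0.4},{"delta_rot":[0,0,1.8],"xyz":[0.072,0.008,0.069],"fingers":-0.4},{"delta_rot":[0,0,1.8],"xyz":[0.072,0.008,0.069],"fingers":0.2},{"delta_rot":[0,0,1.8],"xyz":[0.072,0.008,0.069],"fingers":1},{"delta_rot":[0,0,1.8],"xyz":[0.072,0.008,0.069],"fingers":1},{"delta_rot":[0,0,1.8],"xyz":[0.072,0.008,0.069],"fingers":1}]' 20
python3 -m crank '[{"delta_rot":[0,0,0],"xyz":[0.005,0,0],"fingers":1},{"delta_rot":[0,0,0],"xyz":[0.010,0,0],"fingers":1},{"delta_rot":[0,0,0],"xyz":[0.015,0,0],"fingers":1},{"delta_rot":[0,0,0],"xyz":[0.020,0,0],"fingers":1},{"delta_rot":[0,0,0],"xyz":[0.024,0,0],"fingers":1},{"delta_rot":[0,0,0],"xyz":[0.027,0,0],"fingers":1},{"delta_rot":[0,0,0],"xyz":[0.028,0,0],"fingers":1}]' 20
```

```text
t: 41.9
eef_pos: [0.5499, -0.1503, 0.1413]
tool_rot: [0.0, 0.994, 0.106, 0.001]
contact_force: [0.1, -0.1, -1.0]
gripper_width: 0.172
grasp_force: 20.6
t: 42.6
eef_pos: [0.5731, -0.1458, 0.141]
tool_rot: [0.0, 0.994, 0.105, -0.004]
contact_force: [-18.5, -1.5, 22.6]
gripper_width: 0.173
grasp_force: 22.7
```

```bash
python3 -m crank '[{"delta_rot":[0,0,0],"xyz":[0.002,0,0],"fingers":1},{"delta_rot":[0,0,0],"xyz":[0.003,0,0],"fingers":1},{"delta_rot":[0,0,0],"xyz":[0.001,0,0],"fingers":1},{"delta_rot":[0,0,0],"xyz":[-0.002,0,0],"fingers":0.3},{"delta_rot":[0,0,0],"xyz":[-0.002,0,0],"fingers":-0.4},{"delta_rot":[0,0,0],"xyz":[-0.002,0,0],"fingers":-0.4},{"delta_rot":[0,0,0],"xyz":[-0.002,0,-0.03],"fingers":-0.4},{"delta_rot":[0,0,0],"xyz":[-0.04,0,-0.07],"fingers":-0.4},{"delta_rot":[0,0,0],"xyz":[-0.08,0,-0.07],"fingers":-0.4},{"delta_rot":[0,0,0],"xyz":[-0.08,0,-0.07],"fingers":-0.4}]' 30
python3 - <<'E'
from h import *
hk(cam('wrist','w11.png'));print(obs()['eef_pos'],obs()['contact_force'])
E
```

```text
t: 43.6
eef_pos: [0.4946, -0.1633, 0.2109]
tool_rot: [0.001, 0.995, 0.104, -0.001]
contact_force: [0.1, -1.0, -1.2]
gripper_width: 0.702
grasp_force: 0.0
yellow [296 101  31  33 773] [ 0.5735 -0.1463  0.161 ]
yellow [  90  223   62   59 1223] [ 0.4857 -0.06    0.161 ]
red [291 261  40  30 380] [ 0.4996 -0.1614  0.172 ]
red [295 297  31  27 646] [ 0.4782 -0.1657  0.172 ]
[ 0.49694714 -0.16247626  0.21078479] [ 0.71353275 -0.53840665  0.85849147]
```

View pics/w11.png

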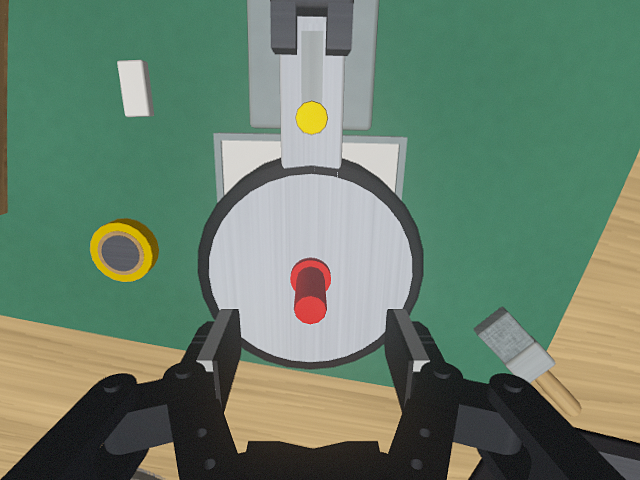

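The knob–handle distance is about 97.3 mm against 98 mm nominal. I'll give the knob a final firm push with closed fingers to be sure it is home.

```bash
python3 -m crank '[{"delta_rot":[0,0,0],"xyz":[0.045,0,0],"fingers":1},{"delta_rot":[0,0,0],"xyz":[0.047,0,0],"fingers":1},{"delta_rot":[0,0,0],"xyz":[0.047,0,0],"fingers":1},{"delta_rot":[0,0,0],"xyz":[0.047,0,0],"fingers":1},{"delta_rot":[0,0,0],"xyz":[0.047,0,0],"fingers":1},{"delta_rot":[0,0,0],"xyz":[0.047,0,0],"fingers":1}]' 20
python3 -c "
from h import *
go((.5735,-.1445,.142),12)"
```

```text
t: 44.25
eef_pos: [0.544, -0.1518, 0.2103]
tool_rot: [0.0, 0.994, 0.106, -0.0]
contact_force: [-0.4, -1.1, -0.2]
gripper_width: 0.0
grasp_force: 0.0
yaw now 12.1 xyz [ 0.0304 -0.0009  0.0683] rot [0.   0.02 0.12] q [ 0.46  0.34 -0.37  1.82  0.15  1.   -1.33] pos [ 0.544  -0.1518  0.2103]
```

```bash
python3 -m crank '[{"delta_rot":[0,0,0],"xyz":[0,0,0.035],"fingers":1},{"delta_rot":[0,0,0],"xyz":[0,0,0.068],"fingers":1},{"delta_rot":[0,0,0],"xyz":[0,0,0.068],"fingers":1},{"delta_rot":[0,0,0],"xyz":[0.006,0,0.068],"fingers":1},{"delta_rot":[0,0,0],"xyz":[0.010,0,0.068],"fingers":1},{"delta_rot":[0,0,0],"xyz":[0.013,0,0.068],"fingers":1},{"delta_rot":[0,0,0],"xyz":[0.014,0,0.068],"fingers":1}]' 20
```

```text
t: 44.95
eef_pos: [0.5565, -0.1495, 0.1437]
tool_rot: [0.001, 0.994, 0.105, -0.002]
contact_force: [-12.4, -2.4, 9.1]
gripper_width: -0.002
grasp_force: 5.7
```

```bash
python3 -m crank '[{"delta_rot":[0,0,0],"xyz":[0.002,0,0],"fingers":1},{"delta_rot":[0,0,0],"xyz":[0.003,0,0],"fingers":1},{"delta_rot":[0,0,0],"xyz":[0.003,0,0],"fingers":1}]' 20
python3 -m crank '[{"delta_rot":[0,0,0],"xyz":[-0.005,0,0],"fingers":1},{"delta_rot":[0,0,0],"xyz":[-0.01,0,-0.02],"fingers":1},{"delta_rot":[0,0,0],"xyz":[-0.03,0,-0.07],"fingers":1},{"delta_rot":[0,0,0],"xyz":[-0.08,0,-0.1],"fingers":-0.4},{"delta_rot":[0,0,0],"xyz":[-0.1,0,-0.12],"fingers":-0.4},{"delta_rot":[0,0,0],"xyz":[-0.1,0,-0.12],"fingers":-0.4},{"delta_rot":[0,0,0],"xyz":[-0.1,0,-0.12],"fingers":-0.4}]' 20
python3 - <<'E'
from h import *
hk(cam('wrist'))
c=cam('scene','s9.png')
E
```

```text
t: 45.25
eef_pos: [0.5567, -0.1496, 0.1434]
tool_rot: [0.001, 0.994, 0.105, -0.005]
contact_force: [-17.8, -1.7, 12.9]
gripper_width: -0.002
grasp_force: 8.6
t: 45.95
eef_pos: [0.4643, -0.1692, 0.2644]
tool_rot: [0.001, 0.994, 0.106, 0.002]
contact_force: [-1.1, 0.3, 0.6]
gripper_width: 0.68
grasp_force: 0.0
yellow [300  51  26  27 521] [ 0.5732 -0.1464  0.161 ]
yellow [ 113  181   56   55 1017] [ 0.4647 -0.0532  0.161 ]
red [294 196  35  26 289] [ 0.4917 -0.1628  0.172 ]
red [298 215  26  25 482] [ 0.4779 -0.1657  0.172 ]
```

View pics/s9.png

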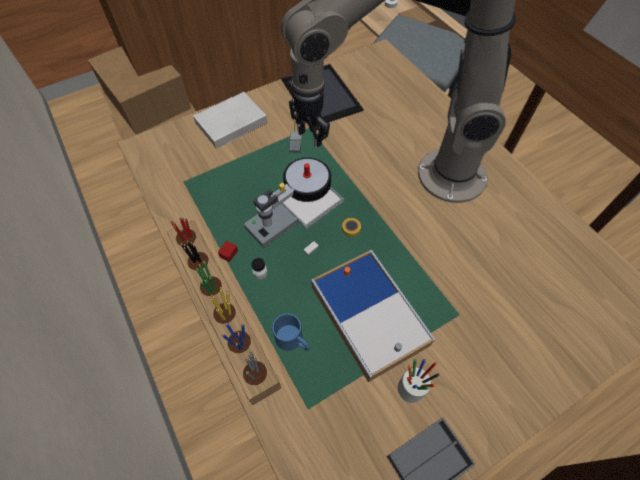

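The scene shows the door shut (knob at (347,270)), the lamp over its bed and the other things unmoved. I'll compare the lamp's pixel positions with the start for residual swing.

```bash
python3 - <<'E'
from h import *
a=cam('scene');b=cam('side')
def cen(c,box,h0,h1,s=140,v=80):
    x0,y0,x1,y1=box; im=c['img'][y0:y1,x0:x1]; h=cv2.cvtColor(im,cv2.COLOR_RGB2HSV).astype(int)
    H=(h[...,0]-h0)%180; m=((H<=(h1-h0)%180)&(h[...,1]>s)&(h[...,2]>v)).astype(np.uint8)
    n,l,st,ce=cv2.connectedComponentsWithStats(m); i=1+st[1:,4].argmax()
    return ce[i]+[x0,y0]
for n,ba,bb,h0,h1 in [('handle',(295,155,320,185),(305,300,332,335),170,8),('catch',(275,178,292,196),(352,295,370,315),20,35)]:
    pa=cen(a,ba,h0,h1);pb=cen(b,bb,h0,h1);print(n,pa,pb,*tri(a,pa,b,pb))
go((.478,-.164,.15),12.3)
E
```

```text
handle [306.703125 170.90625 ] [317.64827586 322.64137931] [ 0.47841885 -0.16546009  0.1450541 ] 0.0021947454155474876
catch [281.6875 186.625 ] [362.         300.79310345] [ 0.57610363 -0.14300296  0.15598983] 0.001808436862430233
yaw now 12.2 xyz [ 0.0147 -0.0011  0.1117] rot [-0.06  0.02 -0.07] q [ 0.56  0.17 -0.38  1.92  0.07  1.06 -1.21] pos [ 0.4639 -0.1683  0.2617]
```

```bash
python3 -m crank '[{"delta_rot":[0,0,0],"xyz":[0.014,0.04,0],"fingers":1},{"delta_rot":[0,0,0],"xyz":[0.014,0.04,0.03],"fingers":1},{"delta_rot":[0,0,0],"xyz":[0.014,0.04,0.06],"fingers":1},{"delta_rot":[0,0,0],"xyz":[0.014,0.04,0.1],"fingers":1},{"delta_rot":[0,0,0],"xyz":[0.014,0.04,0.112],"fingers":1},{"delta_rot":[0,0,0],"xyz":[0.014,0.035,0.112],"fingers":1},{"delta_rot":[0,0,0],"xyz":[0.014,0.03,0.112],"fingers":1},{"delta_rot":[0,0,0],"xyz":[0.014,0.026,0.112],"fingers":1},{"delta_rot":[0,0,0],"xyz":[0.014,0.023,0.112],"fingers":1},{"delta_rot":[0,0,0],"xyz":[0.014,0.021,0.112],"fingers":1}]' 20
python3 -m crank '[{"delta_rot":[0,0,0],"xyz":[0,-0.002,0],"fingers":1},{"delta_rot":[0,0,0],"xyz":[0,-0.002,0],"fingers":1}]' 20
```

```text
t: 47.15
eef_pos: [0.4822, -0.1865, 0.1516]
tool_rot: [0.001, 0.994, 0.106, 0.001]
contact_force: [1.1, -1.5, 0.2]
gripper_width: -0.0
grasp_force: 0.4
t: 47.35
eef_pos: [0.4817, -0.1855, 0.1512]
tool_rot: [0.001, 0.994, 0.105, 0.001]
contact_force: [1.4, -3.3, 2.6]
gripper_width: -0.002
grasp_force: 1.7
```

```bash
python3 -m crank '[{"delta_rot":[0,0,0],"xyz":[0,-0.003,0],"fingers":1},{"delta_rot":[0,0,0],"xyz":[0,-0.005,0],"fingers":1},{"delta_rot":[0,0,0],"xyz":[0,-0.006,0],"fingers":1},{"delta_rot":[0,0,0],"xyz":[0,-0.006,0],"fingers":1}]' 20
```

```text
t: 47.75
eef_pos: [0.4816, -0.1851, 0.1514]
tool_rot: [0.004, 0.995, 0.103, 0.002]
contact_force: [6.8, -17.0, -2.8]
gripper_width: 0.002
grasp_force: 9.2
```

```bash
python3 -m crank '[{"delta_rot":[0,0,0],"xyz":[0,0.01,0],"fingers":1},{"delta_rot":[0,0,0],"xyz":[0,0.02,0],"fingers":1},{"delta_rot":[0,0,0],"xyz":[0,0.02,-0.05],"fingers":1},{"delta_rot":[0,0,0],"xyz":[0,0.02,-0.1],"fingers":1},{"delta_rot":[0,0,0],"xyz":[-0.01,0.02,-0.12],"fingers":1},{"delta_rot":[0,0,0],"xyz":[-0.01,0.02,-0.12],"fingers":1},{"delta_rot":[0,0,0],"xyz":[-0.01,0.02,-0.12],"fingers":1}]' 20
python3 - <<'E'
from h import *
c=cam('wrist');hk(c);print(obs()['contact_force'])
print(job.hand_in())
E
```

```text
t: 48.45
eef_pos: [0.4738, -0.2001, 0.2699]
tool_rot: [-0.0, 0.994, 0.106, -0.0]
contact_force: [-0.3, -0.6, -0.5]
gripper_width: 0.003
grasp_force: 0.0
yellow [247  56  25  27 496] [ 0.5731 -0.1457  0.161 ]
yellow [ 87 182  55  54 976] [ 0.4678 -0.064   0.161 ]
red [250 197  33  31 271] [ 0.4927 -0.1676  0.172 ]
red [247 217  25  24 455] [ 0.4775 -0.1638  0.172 ]
[ 0.28385807  0.04341425 -0.70917695]
the job is handed in; nothing more can be done
None
```

I handed the job in after 48 s of robot time: all four blocks are in the bay, the blue door is closed, the lamp is back over its bed and the catch is pushed home; I don't have the judging result.

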